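# Pack the service case in two layers and snap its cover on

## Robot

A 6-joint arm with a two-finger parallel gripper is mounted at the origin on the work surface. World frame = base frame: x ahead of the robot, y to its left, z up, the work surface at z = 0. Lengths are in m, angles in rad, forces in N, time in s.
With the tool pointing down it reaches from about 0.35 to 0.975 m from the base axis. Payload 4.9 kg.
Tool frame: the origin (TCP) lies midway between the tips of the shut fingers; the grasp point (between the pads) lies manip.tcp_to_grasp behind it (manip.tcp_to_grasp is the distance from the TCP to the grasp point, in m); z points along the fingers, y is the line along which they close (so a half turn about z gives the same grasp; the last joint's range is limited). The gripper opens to 85 mm and grips with 20 to 120 N. Pads are 22 mm wide; open, the fingers measure 114 mm over their backs; the gripper's body (76 mm by 85 mm) begins 54 mm behind the grasp point. The pads swing forward as they close: fully open they stand 13 mm farther back than shut.
Start: joints at [-0.119, 0.053, 1.613, -0, 1.476, -0.119], TCP at [0.625, 0, 0.211] pointing down, gripper open.
Joint ranges: [-3.01, 3.01], [-1.01, 2.22], [0.06, 2.58], [-1.02, 4.17], [0.09, 2.62], [-3.14, 3.14]. Speed limits (rad/s): [2.57, 2.57, 3.14, 3.14, 3.14, 3.14].

## Interface

Orientations are given as a unit quaternion [w, x, y, z].
In Python, from plant import manip, grab_frame, calibration, job_done gives the robot as it stands.
- The arm moves only by the tool send_rows, never from a script. Its argument "rows" is a list of rows, each an object of numbers: "x", "y", "z": the shift along the tool's x, y, z normalised to -1 to 1, where 1 is 15 cm; "wx", "wy", "wz": the turn, a rotation vector about the tool's x, y, z normalised to -1 to 1, where 1 is pi/4 rad; "hand": the opening, from -1 (shut) to 1 (fully open). In form: [{"x": .., "y": .., "z": .., "wx": .., "wy": .., "wz": .., "hand": ..}, ...]. A call has exactly 10 rows; each row shifts and turns the commanded pose from where the row before left it, along the tool's axes as they then stand; what a row does not reach is not made up. A row lasts 1/12 s, in which the tool goes at most 41.7 mm and 7.16 degrees, less where a joint would pass 70% of its speed; a pose out of reach is approached as far as the arm can. A call with a number of a shift or a turn outside -1 to 1 is refused whole. A call with a gripper value outside its range is refused whole. The fingers move at their own pace and stop on an object; the grip force is fixed at half the most. Time passes only in rows, so rows that do not move let the fingers close, or fill a call up. It gives the time, the measured TCP pose, the force, the opening and the grip force at its end, in the units of the state.
- manip.state(): the state, without advancing time (a new reading comes with each control period).
- grab_frame(name): name is "scene" or "side" or "wrist"; returns the picture (420x560x3 uint8, blue, green, red); there is no depth.
- calibration(name): a dict with "camera_matrix" (3x3 intrinsics, pixels), "k1" (the pictures are not rectified: a ray, as slopes to the right and down, at radius r is drawn at 1 + k1 r^2 times it, then the intrinsics apply), "R" (3x3) and "t" (3): a world point X has camera coordinates R X + t. Camera axes: x right, y down, z forward; pixel columns grow to the right and rows downward; lengths in m; the calibration is good to about 2 mm. A picture is of the moment at which its call begins: read the wrist's pose just before it. calibration takes no time and is no camera call; for the wrist camera it gives the pose at the moment of the call.
- job_done(): hands the job in; it is judged then, once.
The state is a dict: "time": time; "joint_pos": joint angles; "joint_vel": joint speeds; "joint_efforts": joint torques, N m; "tool_pos": TCP position; "tool_rot": TCP orientation; "contact_force": force on the tool from outside, world axes, zero at the start; "ft_torque": the same for the moment, N m; "gripper_width": opening from 0.0 (shut) to 1.0 (fully open); "grasp_force": force on a finger pad.
Only numpy, scipy, OpenCV 4.12 (cv2) and the standard library are available. Lean on these libraries where they do the work, as an engineer would, in place of code of your own. Each camera call takes 0.05 s, during which the arm holds its last target. There are 200 camera calls.

## Task

Pack the grey service case for its return to the field: first lay every green-banded battery pack flat on its floor, then seat the orange divider level on the ledges above them, then stand every accessory (white box, blue box, round tub) upright on the divider. Last, set the cover on and press it straight down until both yellow end clips have snapped under the orange catch ridges and it sits fully home. The red-banded pack is faulty: leave it and everything else on the bench where it is.

Things in the scene. Friction and masses are not known exactly. Their poses are not given: they have to be found in the camera images.
- service_case: grey open-topped service case, fixed to the bench, 140 (x) x 232 (y) mm outside, 132 x 224 mm inside, rim 101 mm high, floor top at z = 4 mm. Origin: centre of the underside, z up, y along the length. Ledges for the divider run along both long walls, from x = +-57 to the wall, top at z = 59 mm. Packs fit side by side with their x along the case's x, at y = -74, 0, +74 mm; accessories likewise
- catch_a (a point): middle of the orange catch ridge on the outside of the case's +y end wall, at its widest edge: y = +122, z = 78 mm in the case's frame. The ridge is 90 mm long in x, slopes outward from the wall at z = 95 mm down to here, and is undercut below, so that a clip's hook catches under it
- catch_b (a point): the same point of the catch ridge on the case's -y end wall
- pack_a: loose battery pack, 96 (x) x 60 (y) x 46 mm high, 0.32 kg: dark body 24 mm high with GREEN bands; on it along the middle a rail 62 (x) x 24 (y) mm, from 24 to 46 mm height: pinch the rail across y. Origin: centre of the underside, z up. At the start flat on the bench near the robot. Two or three of the three green packs are present (absent: no pose)
- pack_b: loose battery pack, 96 (x) x 60 (y) x 46 mm high, 0.32 kg: dark body 24 mm high with GREEN bands; on it along the middle a rail 62 (x) x 24 (y) mm, from 24 to 46 mm height: pinch the rail across y. Origin: centre of the underside, z up. At the start flat on the bench near the robot. Two or three of the three green packs are present (absent: no pose)
- pack_c: loose battery pack, 96 (x) x 60 (y) x 46 mm high, 0.32 kg: dark body 24 mm high with GREEN bands; on it along the middle a rail 62 (x) x 24 (y) mm, from 24 to 46 mm height: pinch the rail across y. Origin: centre of the underside, z up. At the start flat on the bench near the robot. Two or three of the three green packs are present (absent: no pose)
- divider: loose orange divider, 126 (x) x 218 (y) mm, 0.16 kg: a 5 mm plate on two 12 mm deep folded flanges (outer faces x = +-53 mm). Origin: centre of the underside of the flanges, so the plate spans z = 12 to 17 mm. In place the flanges hang between the ledges and the plate's edges rest on them: its origin is then 47 mm, its top 64 mm above the case's origin. Either way round
- divider_bridge (a point): centre of the divider's plate (its z = 14.5 mm): the middle of a bridge 22 mm wide in y, with a slot through the plate on either side (x = -17 to 17, |y| = 11 to 45 mm). To lift the divider put the fingertips down through the two slots, some 5 mm below the plate, and pinch the bridge across y
- adapter_box: white cardboard box with a blue stripe, 48 (x) x 64 (y) x 34 mm high, 0.11 kg; grip across x. Origin: centre of the underside. An accessory for the upper layer; two or three of the three accessories are present
- probe_case: blue plastic box, 46 (x) x 66 (y) x 30 mm high, 0.09 kg; grip across x. Origin: centre of the underside. An accessory for the upper layer; may be absent
- fuse_tub: round white tub with a red screw lid, 54 mm diameter (lid 58 mm, from 23.5 to 32.5 mm height), 32.5 mm high, 0.08 kg; grip the lid across its diameter. Origin: centre of the underside. An accessory for the upper layer; may be absent
- cover: loose grey cover, plate 152 (x) x 244 (y) x 4 mm on two 31 mm deep skirts along its long sides (inside faces x = +-73 mm), 0.24 kg. Origin: centre of the underside of the skirts, plate from z = 31 to 35 mm. Goes on with its y along the case's y, either way round. Its hooks meet the catch ridges with its origin about 86 mm above the case's origin; fully home, plate on the rim, it is 70 mm above
- cover_handle (a point): middle of the black handle bar on top of the cover (cover's z = 47 mm): 16 (x) x 80 (y) mm, from z = 35 to 59 mm, pinch it across x
- clip_a (a joint): yellow sprung clip arm, 60 mm wide, hanging from the cover's +y end (outside at y = 127 mm) down to the cover's z = 2 mm with an inward hook: angle in rad, 0 when sprung home, up to about 0.16 as the hook rides over the catch ridge. Pressing the cover down past both ridges takes about 8 to 15 N
- clip_b (a joint): the cover's clip arm at its -y end, likewise
- faulty_pack: bystander, leave where it is: battery pack of the same shape as the green ones, but with RED bands: faulty, it stays on the bench. Origin: centre of the underside
- solder_spool: bystander, leave where it is: black and silver spool of solder, 60 mm diameter, 46 mm high; origin: centre of the underside
- mug: bystander, leave where it is: blue mug, 80 mm diameter, 95 mm high, behind the case; origin: centre of the underside
- cleaner_bottle: bystander, leave where it is: white bottle, 60 mm diameter, 140 mm high, behind the case; origin: centre of the underside
- multimeter: bystander, leave where it is: yellow multimeter, 150 x 80 x 36 mm, behind the case; origin: centre of the underside
- screwdriver: bystander, leave where it is: screwdriver with a red handle, 170 mm long, lying behind the case; origin: under its middle

How it is judged:
By the outcome, as a careful person would: the job done as asked, in the order asked, and still so for the second after the job is handed in, with the robot touching nothing.
Of pack_a, pack_b, pack_c only 2 to 3 are there at a start; the rules pass over those that are not, and their reading is None.
Of adapter_box, probe_case, fuse_tub only 2 to 3 are there at a start; the rules pass over those that are not, and their reading is None.
At some moment in a run one of pack_a, pack_b, pack_c, divider, cover may be knocked a few centimetres aside while the robot is not near it.
It also fails if it takes over 200 s, if anything falls off the work surface, if the arm or the gripper's body presses on something with over 40 N, if the wrist force passes 120 N, or if a joint passes its speed limit or range.

## Working session

There is one attempt and no reset: what is moved stays moved. The work goes in short steps, Python scripts to look and compute and a tool call to move; the robot and the scene stay as the last step left them, time stands still between calls to the robot, and variables do not carry over. Pictures are saved under pics/ and viewed, at most 14 in all, crops included, and the job is handed in when it is done.

Besides the shell and the picture viewer there is one more tool, called after "Request:" as name(argument=value, ...) on one line, values as JSON. send_rows: Moves the arm, as the interface text tells. Scaled input: -1 to 1 covers 15 cm each way for a shift and pi/4 rad each way for a turn. Its arguments: {"type":"object","properties":{"rows":{"type":"array","items":{"type":"object","properties":{"x":{"type":"number","minimum":-1,"maximum":1},"y":{"type":"number","minimum":-1,"maximum":1},"z":{"type":"number","minimum":-1,"maximum":1},"wx":{"type":"number","minimum":-1,"maximum":1},"wy":{"type":"number","minimum":-1,"maximum":1},"wz":{"type":"number","minimum":-1,"maximum":1},"hand":{"type":"number"}}}}},"required":["rows"]}

```bash
ls; mkdir -p pics; python3 - <<'E'
from plant import manip, grab_frame, calibration
import cv2
print(manip.state(), manip.tcp_to_grasp)
for n in ("scene","side"):
    f=grab_frame(n); cv2.imwrite(f"pics/{n}0.png",f); print(n,calibration(n))
print(calibration("wrist"))
f=grab_frame("wrist"); cv2.imwrite("pics/wrist0.png",f)
E
```

```text
pics
{'time': 0.0, 'joint_pos': array([-1.18984596e-01,  5.33652869e-02,  1.61427935e+00, -4.84552730e-06,
        1.47598831e+00, -1.18976381e-01]), 'joint_vel': array([ 2.60302096e-04,  2.24104900e-03,  9.04638281e-05,  7.08899555e-04,
       -7.31478854e-04,  1.09032646e-03]), 'joint_efforts': array([ 2.70554956e-04, -3.93670499e+01, -3.70175600e+01, -1.62778279e-04,
        6.93513779e-03, -6.06393527e-06]), 'tool_pos': array([6.24344531e-01, 8.69463037e-05, 2.09466579e-01]), 'tool_rot': array([-8.00385665e-04,  7.07109154e-01,  7.07103672e-01, -6.32523252e-04]), 'contact_force': array([ 0.14357349, -0.54468353,  0.68828945]), 'ft_torque': array([0.00760251, 0.10021121, 0.05680976]), 'grasp_force': 0.0, 'gripper_width': 0.9991046278901985} 0.0187
scene {'camera_matrix': array([[493.50191911,   0.        , 275.11248743],
       [  0.        , 493.50191911, 210.57401114],
       [  0.        ,   0.        ,   1.        ]]), 'k1': -0.09121138302787248, 'R': array([[ 0.67935877,  0.73379745,  0.00359981],
       [ 0.62613183, -0.57710846, -0.52431361],
       [-0.3826625 ,  0.3584510
[... 224 characters left out ...]
       ,   1.        ]]), 'k1': -0.055659919665639435, 'R': array([[ 0.86465704, -0.50228006, -0.00910751],
       [-0.33190942, -0.55757348, -0.76088629],
       [ 0.37709991,  0.66092856, -0.64882132]]), 't': array([-0.51801473,  0.27317936,  1.49310892])}
{'camera_matrix': array([[376.30513484,   0.        , 280.16900346],
       [  0.        , 376.30513484, 208.45817813],
       [  0.        ,   0.        ,   1.        ]]), 'k1': -0.030325002349468586, 'R': array([[ 9.99999011e-01, -1.53982665e-04, -1.39795232e-03],
       [ 2.15954046e-04, -9.65388769e-01,  2.60815025e-01],
       [-1.38972846e-03, -2.60815069e-01, -9.65387781e-01]]), 't': array([-0.62556138, -0.03161441,  0.3782858 ])}
```

View pics/scene0.png

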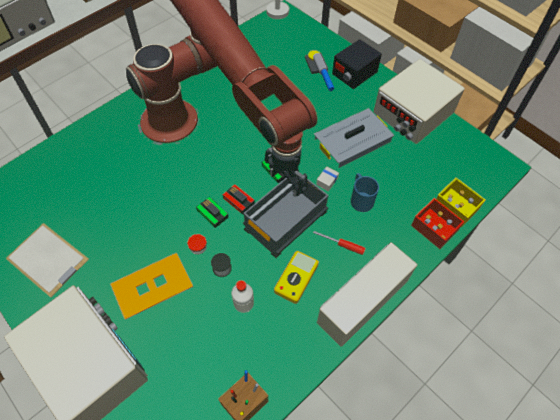

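View pics/side0.png

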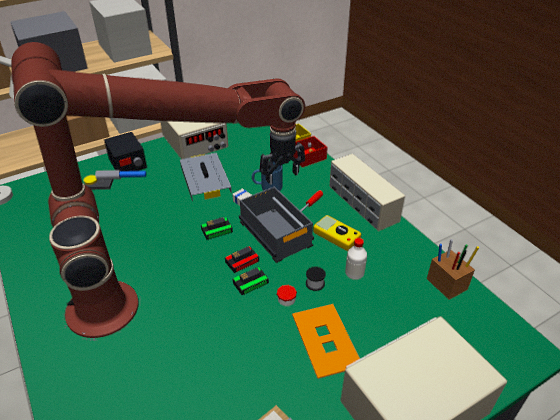

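View pics/wrist0.png

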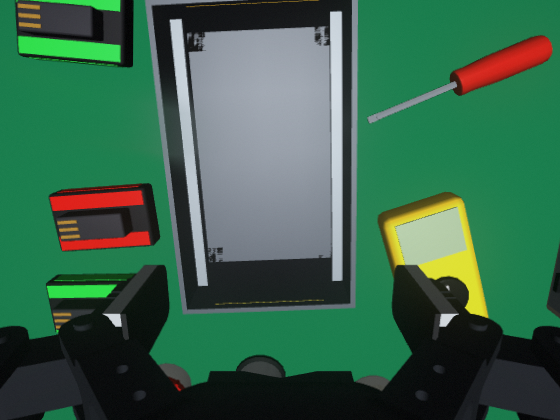

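```bash
cat > h.py <<'E'
import numpy as np, cv2
from scipy.optimize import least_squares
from plant import manip, grab_frame, calibration
def undist(c,uv):
    K=c["camera_matrix"]; return cv2.undistortPoints(np.float64(uv).reshape(-1,1,2),K,np.array([c["k1"],0,0,0,0.])).reshape(-1,2)
def to_world(c,uv,z):
    n=undist(c,uv); d=np.c_[n,np.ones(len(n))]@c["R"]; C=-c["R"].T@c["t"]
    return C+d*((z-C[2])/d[:,2])[:,None]
def proj(c,P):
    P=np.float64(P).reshape(-1,3)
    return cv2.projectPoints(P,cv2.Rodrigues(c["R"])[0],c["t"],c["camera_matrix"],np.array([c["k1"],0,0,0,0.]))[0].reshape(-1,2)
def snap(n,name=None):
    c=calibration(n); f=grab_frame(n)
    if name: cv2.imwrite(f"pics/{name}.png",f)
    return c,f
def hsv(f,lo,hi,area=15):
    m=cv2.inRange(cv2.cvtColor(f,cv2.COLOR_BGR2HSV),np.array(lo),np.array(hi))
    n,l,s,ce=cv2.connectedComponentsWithStats(m)
    return [(i,s[i],ce[i]) for i in range(1,n) if s[i][4]>=area], l
def rect(c,uv,z):
    """min-area rectangle of pixels laid on plane z: centre, long, short (mm), yaw of long axis (deg)"""
    w=to_world(c,uv,z)[:,:2]; (cx,cy),(a,b),t=cv2.minAreaRect(np.float32(w*1000))
    if a<b: a,b,t=b,a,t+90
    return np.round([cx,cy,a,b,(t+90)%180-90],1)
E
python3 - <<'E'
from h import *
for n in("scene","side"):
    c=calibration(n); f=cv2.imread(f"pics/{n}0.png")
    for nm,lo,hi,z in(("green",(50,200,120),(70,255,255),.024),("red",(0,200,100),(4,255,255),.024),("red2",(174,200,100),(180,255,255),.024),("orange",(14,200,120),(24,255,255),.017),("yellow",(25,180,120),(34,255,255),.02),("white",(0,0,180),(180,60,255),.034)):
        cs,l=hsv(f,lo,hi)
        for i,s,ce in cs:
            yx=np.argwhere(l==i)[:,::-1]; r=rect(c,yx,z)
            if 300<r[0]<1000 and abs(r[1])<500: print(n,nm,ce.round(),s[4],r)
E
```

```text
scene green [266. 164.] 29 [414.5 119.   39.8  10.7  -3.6]
scene green [277. 176.] 21 [474.4 114.3  17.7  15.3 -11.1]
scene green [218. 207.] 63 [ 427.8 -114.4   87.2   12.    -0.5]
scene green [207. 214.] 109 [ 4.292e+02 -1.564e+02  8.850e+01  1.440e+01  3.000e-01]
scene red [245. 194.] 43 [446.9 -19.6  86.2  11.8   4.3]
scene red [234. 201.] 77 [450.3 -59.2  85.4  16.7   6.2]
scene red [439. 224.] 355 [9.568e+02 3.845e+02 1.224e+02 1.021e+02 2.000e-01]
scene red [196. 245.] 37 [ 491.5 -250.7   45.9   21.7  -38.3]
scene red [202. 243.] 32 [ 503.2 -231.9   38.8   14.8  -45.6]
scene red [351. 246.] 108 [825.9 100.5  79.8  22.4  23.8]
scene red [241. 285.] 51 [ 692.9 -238.9   22.4   21.2  -42.6]
scene orange [259. 230.] 85 [584.5 -70.7  95.2  11.3   2.3]
scene orange [151. 285.] 2469 [ 506.7 -434.1  214.2  125.6   75.9]
scene yellow [294. 281.] 749 [780.3 -92.4 150.7  79.9 -71. ]
scene white [331. 171.] 40 [586.9 258.3  43.8  11.1  14.8]
scene white [326. 178.] 121 [596.5 221.7  45.   36.7  11.2]
scene white [368. 288.] 3473 [955.5  38.1 316.8 104.4 -89.7]
scene white [303. 262.] 248 [
[... 525 characters left out ...]
260.] 94 [449.  -56.3  88.9  16.9   5.3]
side red [253. 261.] 19 [470.  -75.1  35.4   9.3   5.2]
side red [286. 293.] 233 [ 493.9 -240.8   57.5   55.9   74.3]
side orange [331. 236.] 52 [754.5 -96.7 146.3  12.3 -68.8]
side orange [295. 234.] 124 [655.1 -28.6  99.1  21.9   2.2]
side orange [325. 340.] 2675 [ 504.  -433.   220.   126.2   76. ]
side yellow [341. 233.] 381 [788.3 -84.7 149.3  83.7 -71.2]
side white [238. 192.] 28 [587.3 261.3  47.   12.1  10.2]
side white [244. 195.] 55 [596.8 231.9  48.5  25.8   3.8]
side white [289. 213.] 31 [686.3  71.9 177.6   2.9 -88.4]
side white [326. 223.] 120 [768.8 -48.3  54.5  39.4  18.1]
side white [357. 254.] 168 [ 766.6 -223.8   57.    54.1  -47.3]
```

Request:
send_rows(rows=[{"z": -0.2, "hand": 1}, {"z": -0.25, "hand": 1}, {"z": -0.25, "hand": 1}, {"z": -0.25, "y": -0.1, "hand": 1}, {"z": -0.25, "y": -0.1, "hand": 1}, {"z": -0.2, "y": -0.1, "hand": 1}, {"z": -0.1, "y": -0.03, "hand": 1}, {"hand": 1}, {"hand": 1}, {"hand": 1}])

```text
invalid input at $.rows[0]: expected keys x, y, z, wx, wy, wz, hand
```

```bash
python3 - <<'E'
from h import *
c,f=snap("wrist","w1"); print(manip.state()["tool_pos"],manip.state()["tool_rot"],manip.state()["contact_force"])
for nm,lo,hi,z in(("green",(50,200,120),(70,255,255),.024),("red",(0,200,100),(4,255,255),.024),("orange",(14,200,120),(24,255,255),.017),("white",(0,0,180),(180,60,255),.034)):
        cs,l=hsv(f,lo,hi)
        for i,s,ce in cs:
            yx=np.argwhere(l==i)[:,::-1]; r=rect(c,yx,z)
            print(nm,ce.round(),s[4],r)
E
```

```text
[6.24588930e-01 4.66238635e-05 2.09952107e-01] [-4.95601081e-04  7.07105037e-01  7.07108240e-01 -3.97243384e-04] [ 0.05815097  0.93500625 -0.30559164]
green [21. 41.] 34 [398.9 125.5   9.4   5.7  49.4]
green [ 68. 291.] 405 [ 410.7 -114.6   51.5   13.7    0.6]
red [504.  63.] 2496 [823.  106.1  85.2  23.8  22.4]
red [ 92. 189.] 76 [446.3  -7.1  67.8   1.    4.1]
red [ 96. 200.] 1301 [448.4 -18.   90.   14.    4.1]
red [108. 242.] 893 [451.4 -59.2  89.8  13.9   4.4]
red [177. 387.] 19 [ 511.3 -232.2    9.3    2.9  -67. ]
orange [433. 206.] 89 [774.8 -25.7  48.7   2.3  19.5]
orange [395. 219.] 41 [739.2 -38.3  23.    3.6  27. ]
orange [393. 258.] 23 [740.9 -80.3  16.2   1.7 -70.8]
white [336. 136.] 2728 [675.9  24.4 240.    9.4 -87.7]
white [188. 147.] 2646 [543.7  18.8 239.8   9.4 -87.5]
white [431. 237.] 2668 [769.7 -52.5  59.6  44.4  19.1]
white [114. 319.] 124 [ 454.1 -141.3   15.8   12.7    0.5]
white [446. 319.] 124 [ 7.968e+02 -1.411e+02  1.580e+01  1.270e+01 -5.000e-01]
```

View pics/w1.png

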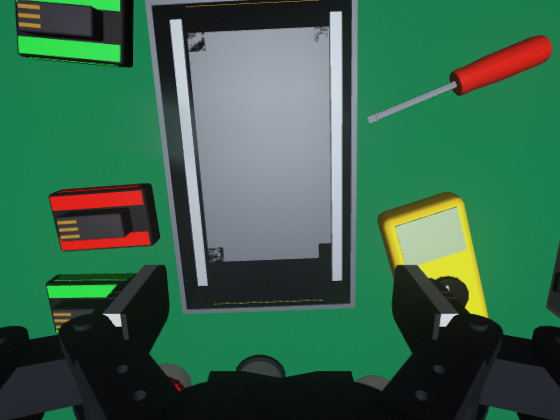

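Request:
send_rows(rows=[{"x": 0, "y": 0, "z": -0.2, "wx": 0, "wy": 0, "wz": 0, "hand": 1}, {"x": 0, "y": 0, "z": -0.25, "wx": 0, "wy": 0, "wz": 0, "hand": 1}, {"x": 0, "y": 0, "z": -0.25, "wx": 0, "wy": 0, "wz": 0, "hand": 1}, {"x": 0, "y": -0.1, "z": -0.25, "wx": 0, "wy": 0, "wz": 0, "hand": 1}, {"x": 0, "y": -0.1, "z": -0.25, "wx": 0, "wy": 0, "wz": 0, "hand": 1}, {"x": 0, "y": -0.1, "z": -0.2, "wx": 0, "wy": 0, "wz": 0, "hand": 1}, {"x": 0, "y": -0.03, "z": -0.1, "wx": 0, "wy": 0, "wz": 0, "hand": 1}, {"x": 0, "y": 0, "z": 0, "wx": 0, "wy": 0, "wz": 0, "hand": 1}, {"x": 0, "y": 0, "z": 0, "wx": 0, "wy": 0, "wz": 0, "hand": 1}, {"x": 0, "y": 0, "z": 0, "wx": 0, "wy": 0, "wz": 0, "hand": 1}])

```text
time: 1.03
tool_pos: [0.5755, 0.0, 0.4323]
tool_rot: [-0.002, 0.707, 0.707, -0.001]
contact_force: [0.3, -0.2, -0.7]
gripper_width: 0.995
grasp_force: 0.0
```

```bash
python3 - <<'E'
from h import *
c,f=snap("wrist","w2"); print(manip.state()["tool_pos"],manip.state()["tool_rot"],manip.state()["contact_force"])
for nm,lo,hi,z in(("green",(50,200,120),(70,255,255),.024),("red",(0,200,100),(4,255,255),.024),("orange",(14,200,120),(24,255,255),.017),("white",(0,0,180),(180,60,255),.034)):
        cs,l=hsv(f,lo,hi)
        for i,s,ce in cs:
            yx=np.argwhere(l==i)[:,::-1]; r=rect(c,yx,z)
            print(nm,ce.round(),s[4],r)
E
```

```text
[5.75393002e-01 3.25593437e-05 4.31712951e-01] [-0.00232067  0.70709584  0.70711168 -0.0017789 ] [ 0.31155772 -0.5201686   0.24875812]
red [451.  80.] 905 [823.6 106.2  84.3  23.2  23.5]
red [174. 168.] 80 [ 4.147e+02 -2.050e+01  2.020e+01  1.230e+01 -1.000e-01]
red [193. 193.] 292 [442.9 -61.   70.9  11.7   2.3]
red [412. 254.] 28 [ 789.3 -162.8    9.     8.   -44. ]
red [231. 301.] 826 [ 492.9 -248.6   56.7   56.    88.6]
red [392. 351.] 240 [ 772.4 -346.4   33.    31.8  -84.8]
orange [419. 165.] 15 [790.2 -18.6  18.9   1.7  17.3]
orange [394. 240.] 54 [ 761.8 -141.    79.2    2.1  -71.2]
orange [251. 355.] 2380 [ 523.3 -366.1  124.2   83.7  -13.8]
white [295.   3.] 170 [600.9 204.1  46.1  10.    0. ]
white [349. 129.] 876 [677.3  25.4 232.7   7.3 -87.5]
white [262. 133.] 915 [549.2  20.3 232.3   9.3 -87.5]
white [550. 216.] 2260 [986.  -66.2 249.3  46.3 -79. ]
white [408. 188.] 1093 [769.8 -52.2  59.3  44.   19.2]
white [419. 228.] 37 [ 793.9 -115.3   28.4    3.   -71.3]
white [114. 319.] 124 [ 290.4 -279.1   26.2   21.1    0.6]
white [381. 327.] 560 [ 747.4 -296.1   53.8   52.2   21.3]
white [446. 319.] 120 [ 8.586e+02 -2.778e+02  2.560e+01  2.100e+01 -4.000e-01]
```

View pics/w2.png

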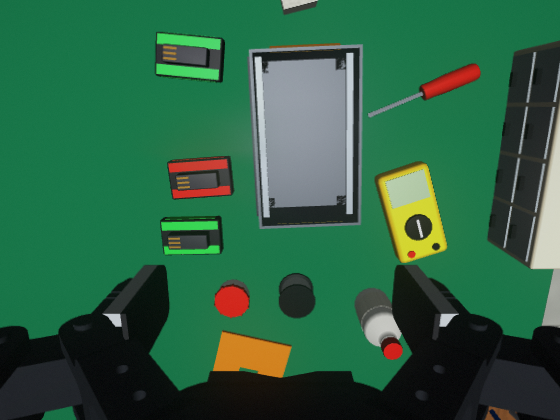

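```bash
python3 - <<'E'
from h import *
for n in("w1","w2"):
    f=cv2.imread(f"pics/{n}.png")
    if n=="w2": c=calibration("wrist")
    else: continue
    cs,l=hsv(f,(0,0,180),(180,60,255),500)
    for i,s,ce in cs: print("ledge",ce.round(),rect(c,np.argwhere(l==i)[:,::-1],.059))
    w=to_world(c,[(249,45),(363,44),(360,223),(259,228)],.101)[:,:2]*1000
    print(w.round(1), cv2.minAreaRect(np.float32(w)), w.mean(0))
    cs,l=hsv(f,(55,150,110),(66,255,255),30)
    for i,s,ce in cs: print("green",ce.round(),s[4],rect(c,np.argwhere(l==i)[:,::-1],.024))
    hh=cv2.cvtColor(f,cv2.COLOR_BGR2HSV); print(hh[38,180],hh[100,100],hh[219,180])
E
```

```text
ledge [349. 129.] [672.2  27.5 222.1   7.  -87.5]
ledge [262. 133.] [549.9  22.5 221.7   8.9 -87.5]
ledge [550. 216.] [966.5 -59.9 237.7  44.1 -79.1]
ledge [408. 188.] [760.4 -46.7  56.6  42.   19.2]
ledge [381. 327.] [ 739.1 -279.3   51.3   49.7   21.4]
[[537.  141.9]
 [676.4 143.2]
 [684.8 -85.8]
 [545.9 -93.2]] ((611.0941162109375, 27.01050567626953), (139.35174560546875, 235.21893310546875), 2.169738292694092) [611.03351293  26.53399446]
green [175.  39.] 380 [428.1 161.6  55.3  13.9  -4.6]
green [170.  70.] 302 [417.6 120.6  43.8  14.   -5.8]
green [189. 225.] 494 [ 429.3 -114.2   90.6   14.3    1.8]
green [193. 250.] 339 [ 430.5 -155.2   90.8   14.1    1.5]
[ 66 173 215] [ 75 205 118] [ 65 178 103]
```

```bash
cat >> h.py <<'E'
from scipy.spatial.transform import Rotation as Ro
def go(x,y,z,psi,s=None):
    """remaining move from measured pose: tool units dx,dy (axes now), dx,dy (axes after turn), dz, wz"""
    s=s or manip.state(); q=s["tool_rot"]; M=Ro.from_quat([q[1],q[2],q[3],q[0]]).as_matrix()
    p0=np.arctan2(M[1,0],M[0,0]); d=np.array([x,y,z])-s["tool_pos"]
    f=lambda p:(d[0]*np.cos(p)+d[1]*np.sin(p),d[0]*np.sin(p)-d[1]*np.cos(p))
    t=(np.degrees(p0)-psi+180)%360-180
    print("psi now %.2f"%np.degrees(p0),"now-axes",np.round(np.array(f(p0))/.15,3),"after-axes",np.round(np.array(f(np.radians(psi)))/.15,3),"dz %.3f"%(-d[2]/.15),"wz %.3f"%(t/45), "pos",np.round(s["tool_pos"]*1000,1),"F",np.round(s["contact_force"],1))
CX,CY,CT=.611,.0253,2.5
def case(x,y):
    a=np.radians(CT); return CX+x*np.cos(a)-y*np.sin(a), CY+x*np.sin(a)+y*np.cos(a)
E
python3 - <<'E'
from h import *
c=calibration("wrist"); f=cv2.imread("pics/w2.png")
cs,l=hsv(f,(55,130,90),(70,200,255),30)
for i,s,ce in cs: print("green",ce.round(),s[4],rect(c,np.argwhere(l==i)[:,::-1],.024))
m=cv2.inRange(cv2.cvtColor(f,cv2.COLOR_BGR2HSV),np.array((55,120,150)),np.array((70,200,255)))
E
```

```text
green [188.  41.] 686 [445.1 160.1  89.6  16.3  -5.2]
green [187.  71.] 668 [440.6 118.3  90.2  14.7  -5.9]
green [189. 225.] 506 [ 429.3 -114.    90.6   14.8    1.7]
green [192. 250.] 360 [ 430.4 -155.5   91.    14.8    1.5]
```

Request:
send_rows(rows=[{"x": 0.185, "y": -0.177, "z": 0, "wx": 0, "wy": 0, "wz": 0, "hand": 0.4}, {"x": 0.185, "y": -0.177, "z": 0, "wx": 0, "wy": 0, "wz": 0, "hand": 0.4}, {"x": 0.185, "y": -0.177, "z": 0, "wx": 0, "wy": 0, "wz": 0, "hand": 0.4}, {"x": 0.185, "y": -0.177, "z": 0, "wx": 0, "wy": 0, "wz": 0, "hand": 0.4}, {"x": 0.185, "y": -0.177, "z": 0, "wx": 0, "wy": 0, "wz": 0, "hand": 0.4}, {"x": 0, "y": 0, "z": 0.14, "wx": 0, "wy": 0, "wz": 0.1415, "hand": 0.4}, {"x": 0, "y": 0, "z": 0.14, "wx": 0, "wy": 0, "wz": 0.1415, "hand": 0.4}, {"x": 0, "y": 0, "z": 0.14, "wx": 0, "wy": 0, "wz": 0.1415, "hand": 0.4}, {"x": 0, "y": 0, "z": 0.14, "wx": 0, "wy": 0, "wz": 0.1415, "hand": 0.4}, {"x": 0, "y": 0, "z": 0.14, "wx": 0, "wy": 0, "wz": 0.1415, "hand": 0.4}])

```text
time: 1.92
tool_pos: [0.442, 0.1388, 0.3266]
tool_rot: [-0.001, 0.875, 0.484, -0.002]
contact_force: [1.2, 0.2, 0.3]
gripper_width: 0.699
grasp_force: 0.0
```

Request:
send_rows(rows=[{"x": 0, "y": 0, "z": 0.14, "wx": 0, "wy": 0, "wz": 0.1415, "hand": 0.4}, {"x": 0, "y": 0, "z": 0.14, "wx": 0, "wy": 0, "wz": 0.1415, "hand": 0.4}, {"x": 0, "y": 0, "z": 0.14, "wx": 0, "wy": 0, "wz": 0.1415, "hand": 0.4}, {"x": 0, "y": 0, "z": 0.14, "wx": 0, "wy": 0, "wz": 0.1415, "hand": 0.4}, {"x": 0, "y": 0, "z": 0.14, "wx": 0, "wy": 0, "wz": 0.1415, "hand": 0.4}, {"x": 0, "y": 0, "z": 0.14, "wx": 0, "wy": 0, "wz": 0.1415, "hand": 0.4}, {"x": 0, "y": 0, "z": 0.14, "wx": 0, "wy": 0, "wz": 0.1415, "hand": 0.4}, {"x": 0, "y": 0, "z": 0.14, "wx": 0, "wy": 0, "wz": 0.1415, "hand": 0.4}, {"x": 0, "y": 0, "z": 0.14, "wx": 0, "wy": 0, "wz": 0.1415, "hand": 0.4}, {"x": 0, "y": 0, "z": 0.14, "wx": 0, "wy": 0, "wz": 0.1415, "hand": 0.4}])

```text
time: 2.75
tool_pos: [0.4409, 0.1385, 0.1167]
tool_rot: [0.0, 0.999, -0.051, -0.002]
contact_force: [0.2, 0.4, 0.4]
gripper_width: 0.699
grasp_force: 0.0
```

```bash
python3 - <<'E'
from h import *
go(.443,.139,.028,-5.5)
c,f=snap("side","s1")
cs,l=hsv(f,(50,150,120),(70,255,255))
for i,s,ce in cs: print("green",ce.round(),s[4],rect(c,np.argwhere(l==i)[:,::-1],.024))
E
```

```text
psi now -5.83 now-axes [ 0.014 -0.005] after-axes [ 0.014 -0.005] dz 0.592 wz -0.007 pos [440.9 138.5 116.7] F [0.2 0.4 0.4]
green [218. 229.] 88 [439.4 120.8  91.7  16.5  -5.5]
green [253. 282.] 112 [ 428.2 -154.    90.4   15.2    1.5]
green [237. 278.] 25 [ 391.9 -113.7   20.9   14.2    4.6]
```

Request:
send_rows(rows=[{"x": 0.014, "y": -0.005, "z": 0.15, "wx": 0, "wy": 0, "wz": 0, "hand": 0.4}, {"x": 0, "y": 0, "z": 0.2, "wx": 0, "wy": 0, "wz": 0, "hand": 0.4}, {"x": 0, "y": 0, "z": 0.15, "wx": 0, "wy": 0, "wz": 0, "hand": 0.4}, {"x": 0, "y": 0, "z": 0.088, "wx": 0, "wy": 0, "wz": 0, "hand": 0.4}, {"x": 0, "y": 0, "z": 0, "wx": 0, "wy": 0, "wz": 0, "hand": -1}, {"x": 0, "y": 0, "z": 0, "wx": 0, "wy": 0, "wz": 0, "hand": -1}, {"x": 0, "y": 0, "z": 0, "wx": 0, "wy": 0, "wz": 0, "hand": -1}, {"x": 0, "y": 0, "z": 0, "wx": 0, "wy": 0, "wz": 0, "hand": -1}, {"x": 0, "y": 0, "z": 0, "wx": 0, "wy": 0, "wz": 0, "hand": -1}, {"x": 0, "y": 0, "z": 0, "wx": 0, "wy": 0, "wz": 0, "hand": -1}])

```text
time: 3.63
tool_pos: [0.4458, 0.1394, 0.0336]
tool_rot: [-0.0, 0.999, -0.048, 0.001]
contact_force: [1.0, 0.3, 0.2]
gripper_width: -0.001
grasp_force: 0.0
```

Request:
send_rows(rows=[{"x": 0, "y": 0, "z": 0, "wx": 0, "wy": 0, "wz": 0, "hand": -1}, {"x": 0, "y": 0, "z": -0.1, "wx": 0, "wy": 0, "wz": 0, "hand": -1}, {"x": 0, "y": 0, "z": -0.15, "wx": 0, "wy": 0, "wz": 0, "hand": -1}, {"x": 0, "y": 0, "z": -0.2, "wx": 0, "wy": 0, "wz": 0, "hand": -1}, {"x": 0, "y": 0, "z": -0.2, "wx": 0, "wy": 0, "wz": 0, "hand": -1}, {"x": 0, "y": 0, "z": -0.2, "wx": 0, "wy": 0, "wz": 0, "hand": -1}, {"x": 0, "y": 0, "z": -0.15, "wx": 0, "wy": 0, "wz": 0, "hand": -1}, {"x": 0, "y": 0, "z": 0, "wx": 0, "wy": 0, "wz": 0, "hand": -1}, {"x": 0, "y": 0, "z": 0, "wx": 0, "wy": 0, "wz": 0, "hand": -1}, {"x": 0, "y": 0, "z": 0, "wx": 0, "wy": 0, "wz": 0, "hand": -1}])

```text
time: 4.47
tool_pos: [0.4444, 0.1392, 0.1817]
tool_rot: [0.0, 0.999, -0.048, -0.001]
contact_force: [-0.9, 0.5, -0.7]
gripper_width: 0.001
grasp_force: 0.0
```

```bash
python3 - <<'E'
from h import *
x,y=case(0,.073); print(x,y); go(x,y,.033,2.5)
E
```

```text
0.6078157847223304 0.09823052017547562
psi now -5.51 now-axes [1.111 0.167] after-axes [1.076 0.321] dz 0.991 wz -0.178 pos [444.4 139.2 181.7] F [-0.9  0.5 -0.7]
```

```bash
python3 - <<'E'
from h import *
c,f=snap("side","s2"); c2,f2=snap("scene","c2")
for c,f in((c,f),(c2,f2)):
  cs,l=hsv(f,(50,150,120),(70,255,255))
  for i,s,ce in cs: print("green",ce.round(),s[4],rect(c,np.argwhere(l==i)[:,::-1],.024))
a=cv2.resize(f2[120:270,180:340],None,fx=2.5,fy=2.5); b=cv2.resize(cv2.imread("pics/s2.png")[120:320,170:330],None,fx=2.2,fy=2.2)
o=np.zeros((450,800,3),np.uint8); o[:a.shape[0],:a.shape[1]]=a; o[:b.shape[0],410:410+b.shape[1]]=b; cv2.imwrite("pics/v2.png",o)
E
```

```text
green [218. 229.] 88 [439.4 120.8  91.7  16.5  -5.5]
green [253. 282.] 112 [ 428.2 -154.    90.4   15.2    1.5]
green [237. 278.] 25 [ 391.9 -113.7   20.9   14.2    4.6]
green [283. 165.] 53 [443.4 158.4  89.8  14.   -7.6]
green [272. 169.] 109 [440.2 118.   89.9  17.4  -5.9]
green [218. 207.] 75 [ 4.289e+02 -1.133e+02  8.930e+01  1.440e+01 -3.000e-01]
green [207. 214.] 120 [ 429.8 -156.1   89.8   16.2    1.8]
```

View pics/v2.png

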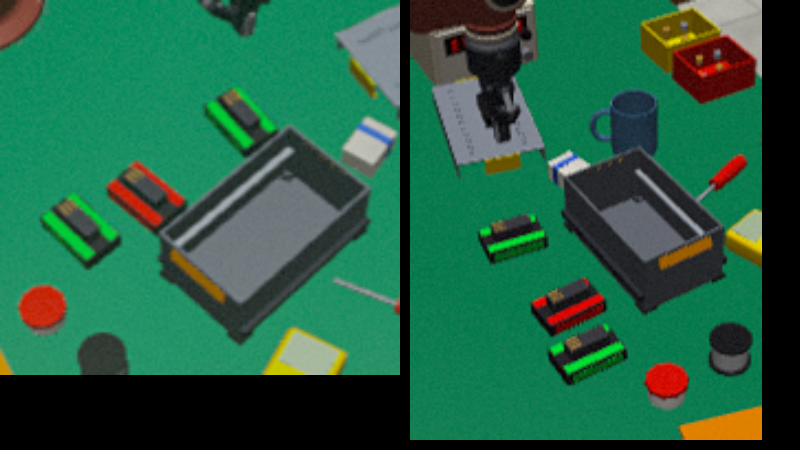

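```bash
python3 - <<'E'
from h import *
s=manip.state()
for n in("scene","side","wrist"):
    c=calibration(n); print(n,proj(c,[s["tool_pos"],s["tool_pos"]+[0,0,.1],[.443,.139,.046]]).round(1))
c,f=snap("wrist","w3"); print(-c["R"].T@c["t"])
E
```

```text
scene [[277.  136.8]
 [277.2 115.2]
 [276.5 162.4]]
side [[213.  189.4]
 [210.1 163.9]
 [216.4 220.9]]
wrist [[285.  256.5]
 [291.5 439.4]
 [283.  193.2]]
[0.51121806 0.13508761 0.34333795]
```

View pics/w3.png

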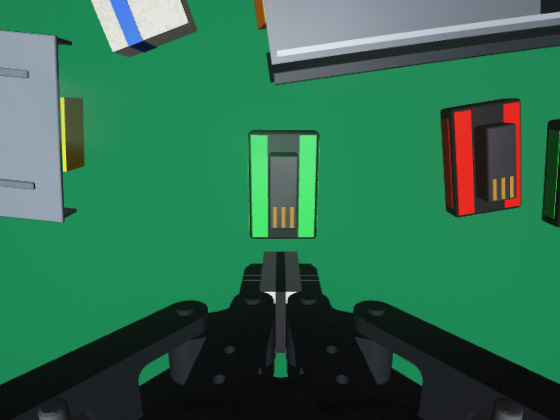

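```bash
python3 - <<'E'
from h import *
s=manip.state(); o=[]
for n,p in(("scene","c2"),("side","s2")):
    c=calibration(n); f=cv2.imread(f"pics/{p}.png"); u=proj(c,[s["tool_pos"]])[0]
    x,y=u.round().astype(int); k=8; g=cv2.resize(f[y-35:y+15,x-25:x+25],None,fx=k,fy=k,interpolation=cv2.INTER_NEAREST)
    for dz,col in((0,(0,0,255)),(.013,(255,0,255)),(.0187,(0,255,255))):
        v=(proj(c,[s["tool_pos"]+[0,0,dz]])[0]-[x-25,y-35])*k; cv2.circle(g,tuple(int(t) for t in v),3,col,-1)
    o.append(g)
cv2.imwrite("pics/v3.png",np.hstack(o))
E
```

```text
(no output)
```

View pics/v3.png

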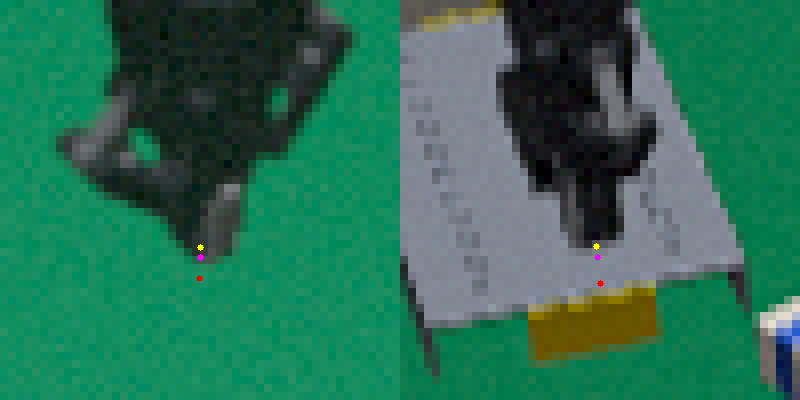

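Request:
send_rows(rows=[{"x": 0, "y": 0, "z": 0, "wx": 0, "wy": 0, "wz": 0, "hand": 0.4}, {"x": 0, "y": 0, "z": 0.1, "wx": 0, "wy": 0, "wz": 0, "hand": 0.4}, {"x": 0, "y": 0, "z": 0.2, "wx": 0, "wy": 0, "wz": 0, "hand": 0.4}, {"x": 0, "y": 0, "z": 0.25, "wx": 0, "wy": 0, "wz": 0, "hand": 0.4}, {"x": 0, "y": 0, "z": 0.25, "wx": 0, "wy": 0, "wz": 0, "hand": 0.4}, {"x": 0, "y": 0, "z": 0.16, "wx": 0, "wy": 0, "wz": 0, "hand": 0.4}, {"x": 0, "y": 0, "z": 0.1, "wx": 0, "wy": 0, "wz": 0, "hand": 0.4}, {"x": 0, "y": 0, "z": 0.06, "wx": 0, "wy": 0, "wz": 0, "hand": 0.4}, {"x": 0, "y": 0, "z": 0, "wx": 0, "wy": 0, "wz": 0, "hand": 0.4}, {"x": 0, "y": 0, "z": 0, "wx": 0, "wy": 0, "wz": 0, "hand": 0.4}])

```text
time: 5.45
tool_pos: [0.4449, 0.1393, 0.0145]
tool_rot: [0.0, 0.999, -0.048, -0.0]
contact_force: [0.2, 0.1, -0.1]
gripper_width: 0.703
grasp_force: 0.0
```

Request:
send_rows(rows=[{"x": 0, "y": 0, "z": 0, "wx": 0, "wy": 0, "wz": 0, "hand": -1}, {"x": 0, "y": 0, "z": 0, "wx": 0, "wy": 0, "wz": 0, "hand": -1}, {"x": 0, "y": 0, "z": 0, "wx": 0, "wy": 0, "wz": 0, "hand": -1}, {"x": 0, "y": 0, "z": 0, "wx": 0, "wy": 0, "wz": 0, "hand": -1}, {"x": 0, "y": 0, "z": 0, "wx": 0, "wy": 0, "wz": 0, "hand": -1}, {"x": 0, "y": 0, "z": 0, "wx": 0, "wy": 0, "wz": 0, "hand": -1}, {"x": 0, "y": 0, "z": 0, "wx": 0, "wy": 0, "wz": 0, "hand": -1}, {"x": 0, "y": 0, "z": 0, "wx": 0, "wy": 0, "wz": 0, "hand": -1}, {"x": 0, "y": 0, "z": 0, "wx": 0, "wy": 0, "wz": 0, "hand": -1}, {"x": 0, "y": 0, "z": 0, "wx": 0, "wy": 0, "wz": 0, "hand": -1}])

```text
time: 6.28
tool_pos: [0.4464, 0.1393, 0.0164]
tool_rot: [-0.0, 0.999, -0.048, 0.001]
contact_force: [-1.1, -1.8, 5.9]
gripper_width: 0.26
grasp_force: 60.7
```

Request:
send_rows(rows=[{"x": 0, "y": 0, "z": -0.05, "wx": 0, "wy": 0, "wz": 0, "hand": -1}, {"x": 0, "y": 0, "z": -0.1, "wx": 0, "wy": 0, "wz": 0, "hand": -1}, {"x": 0, "y": 0, "z": -0.15, "wx": 0, "wy": 0, "wz": 0, "hand": -1}, {"x": 0, "y": 0, "z": -0.2, "wx": 0, "wy": 0, "wz": -0.09, "hand": -1}, {"x": 0, "y": 0, "z": -0.2, "wx": 0, "wy": 0, "wz": -0.088, "hand": -1}, {"x": 0, "y": 0, "z": -0.2, "wx": 0, "wy": 0, "wz": 0, "hand": -1}, {"x": 0, "y": 0, "z": -0.15, "wx": 0, "wy": 0, "wz": 0, "hand": -1}, {"x": 0, "y": 0, "z": 0, "wx": 0, "wy": 0, "wz": 0, "hand": -1}, {"x": 0, "y": 0, "z": 0, "wx": 0, "wy": 0, "wz": 0, "hand": -1}, {"x": 0, "y": 0, "z": 0, "wx": 0, "wy": 0, "wz": 0, "hand": -1}])

```text
time: 7.12
tool_pos: [0.4435, 0.1391, 0.1697]
tool_rot: [0.0, 1.0, 0.022, -0.002]
contact_force: [0.0, 0.4, -4.5]
gripper_width: 0.258
grasp_force: 59.6
```

```bash
python3 - <<'E'
from h import *
x,y=case(0,.066); print(x,y); go(x,y,.0165+.004,2.5); s=manip.state(); print(s["gripper_width"],s["grasp_force"])
E
```

```text
0.6081211204338878 0.09123718262440263
psi now 2.50 now-axes [1.083 0.367] after-axes [1.083 0.367] dz 0.994 wz -0.000 pos [443.5 139.1 169.7] F [ 0.   0.4 -4.5]
0.2583195124707397 59.62774693965912
```

Request:
send_rows(rows=[{"x": 0.12, "y": 0.04, "z": 0, "wx": 0, "wy": 0, "wz": 0, "hand": -1}, {"x": 0.2, "y": 0.07, "z": 0, "wx": 0, "wy": 0, "wz": 0, "hand": -1}, {"x": 0.2, "y": 0.07, "z": 0, "wx": 0, "wy": 0, "wz": 0, "hand": -1}, {"x": 0.2, "y": 0.07, "z": 0, "wx": 0, "wy": 0, "wz": 0, "hand": -1}, {"x": 0.2, "y": 0.07, "z": 0, "wx": 0, "wy": 0, "wz": 0, "hand": -1}, {"x": 0.11, "y": 0.03, "z": 0, "wx": 0, "wy": 0, "wz": 0, "hand": -1}, {"x": 0.053, "y": 0.017, "z": 0, "wx": 0, "wy": 0, "wz": 0, "hand": -1}, {"x": 0, "y": 0, "z": 0, "wx": 0, "wy": 0, "wz": 0, "hand": -1}, {"x": 0, "y": 0, "z": 0, "wx": 0, "wy": 0, "wz": 0, "hand": -1}, {"x": 0, "y": 0, "z": 0, "wx": 0, "wy": 0, "wz": 0, "hand": -1}])

```text
time: 7.95
tool_pos: [0.6079, 0.0918, 0.1706]
tool_rot: [-0.0, 1.0, 0.022, -0.001]
contact_force: [-0.2, 0.5, -4.1]
gripper_width: 0.259
grasp_force: 59.6
```

Request:
send_rows(rows=[{"x": 0, "y": 0, "z": 0.1, "wx": 0, "wy": 0, "wz": 0, "hand": -1}, {"x": 0, "y": 0, "z": 0.15, "wx": 0, "wy": 0, "wz": 0, "hand": -1}, {"x": 0, "y": 0, "z": 0.15, "wx": 0, "wy": 0, "wz": 0, "hand": -1}, {"x": 0, "y": 0, "z": 0.15, "wx": 0, "wy": 0, "wz": 0, "hand": -1}, {"x": 0, "y": 0, "z": 0.15, "wx": 0, "wy": 0, "wz": 0, "hand": -1}, {"x": 0, "y": 0, "z": 0.12, "wx": 0, "wy": 0, "wz": 0, "hand": -1}, {"x": 0, "y": 0, "z": 0.08, "wx": 0, "wy": 0, "wz": 0, "hand": -1}, {"x": 0, "y": 0, "z": 0.05, "wx": 0, "wy": 0, "wz": 0, "hand": -1}, {"x": 0, "y": 0, "z": 0.02, "wx": 0, "wy": 0, "wz": 0, "hand": -1}, {"x": 0, "y": 0, "z": 0, "wx": 0, "wy": 0, "wz": 0, "hand": -1}])

```text
time: 8.78
tool_pos: [0.6099, 0.0895, 0.0272]
tool_rot: [0.002, 1.0, 0.022, 0.0]
contact_force: [-0.4, -6.7, -3.3]
gripper_width: 0.261
grasp_force: 63.7
```

```bash
python3 - <<'E'
from h import *
x,y=case(0,.066); go(x,y,.0165+.004,2.5); s=manip.state(); print(s["gripper_width"],s["grasp_force"])
E
```

```text
psi now 2.51 now-axes [-0.011 -0.012] after-axes [-0.011 -0.012] dz 0.045 wz 0.000 pos [609.9  89.5  27.2] F [-0.4 -6.7 -3.3]
0.26083206114843277 63.68051290512085
```

Request:
send_rows(rows=[{"x": 0, "y": 0.02, "z": -0.03, "wx": 0, "wy": 0, "wz": 0, "hand": -1}, {"x": 0, "y": 0.03, "z": 0, "wx": 0, "wy": 0, "wz": 0, "hand": -1}, {"x": 0, "y": 0.03, "z": 0, "wx": 0, "wy": 0, "wz": 0, "hand": -1}, {"x": 0, "y": 0, "z": 0, "wx": 0, "wy": 0, "wz": 0, "hand": -1}, {"x": 0, "y": 0, "z": 0.02, "wx": 0, "wy": 0, "wz": 0, "hand": -1}, {"x": 0, "y": 0, "z": 0.02, "wx": 0, "wy": 0, "wz": 0, "hand": -1}, {"x": 0, "y": 0, "z": 0, "wx": 0, "wy": 0, "wz": 0, "hand": -1}, {"x": 0, "y": 0, "z": 0, "wx": 0, "wy": 0, "wz": 0, "hand": -1}, {"x": 0, "y": 0, "z": 0, "wx": 0, "wy": 0, "wz": 0, "hand": -1}, {"x": 0, "y": 0, "z": 0, "wx": 0, "wy": 0, "wz": 0, "hand": -1}])

```text
time: 9.62
tool_pos: [0.6101, 0.0795, 0.025]
tool_rot: [-0.0, 1.0, 0.022, 0.0]
contact_force: [0.0, -0.2, -2.7]
gripper_width: 0.255
grasp_force: 63.5
```

```bash
python3 - <<'E'
from h import *
x,y=case(0,.058); go(x,y,.0165+.004,2.5)
E
```

```text
psi now 2.51 now-axes [-0.01  -0.025] after-axes [-0.01  -0.025] dz 0.030 wz 0.000 pos [610.1  79.5  25. ] F [ 0.  -0.2 -2.7]
```

Request:
send_rows(rows=[{"x": 0, "y": 0, "z": 0.015, "wx": 0, "wy": 0, "wz": 0, "hand": -1}, {"x": 0, "y": 0, "z": 0.013, "wx": 0, "wy": 0, "wz": 0, "hand": -1}, {"x": 0, "y": 0, "z": 0, "wx": 0, "wy": 0, "wz": 0, "hand": -1}, {"x": 0, "y": 0, "z": 0, "wx": 0, "wy": 0, "wz": 0, "hand": -0.25}, {"x": 0, "y": 0, "z": 0, "wx": 0, "wy": 0, "wz": 0, "hand": -0.25}, {"x": 0, "y": 0, "z": 0, "wx": 0, "wy": 0, "wz": 0, "hand": -0.25}, {"x": 0, "y": 0, "z": -0.1, "wx": 0, "wy": 0, "wz": 0, "hand": -0.25}, {"x": 0, "y": 0, "z": -0.15, "wx": 0, "wy": 0, "wz": 0, "hand": -0.25}, {"x": 0, "y": 0, "z": -0.15, "wx": 0, "wy": 0, "wz": 0, "hand": -0.25}, {"x": 0, "y": 0, "z": -0.2, "wx": 0, "wy": 0, "wz": 0, "hand": -0.25}])

```text
time: 10.45
tool_pos: [0.6091, 0.0794, 0.1105]
tool_rot: [-0.0, 1.0, 0.022, -0.001]
contact_force: [0.5, 0.4, -0.8]
gripper_width: 0.375
grasp_force: 0.0
```

Request:
send_rows(rows=[{"x": 0, "y": 0, "z": -0.25, "wx": 0, "wy": 0, "wz": 0, "hand": 0.4}, {"x": 0, "y": 0, "z": -0.2, "wx": 0, "wy": 0, "wz": 0, "hand": 0.4}, {"x": -0.17, "y": 0.18, "z": 0, "wx": 0, "wy": 0, "wz": 0, "hand": 0.4}, {"x": -0.17, "y": 0.18, "z": 0, "wx": 0, "wy": 0, "wz": 0, "hand": 0.4}, {"x": -0.17, "y": 0.18, "z": 0, "wx": 0, "wy": 0, "wz": 0, "hand": 0.4}, {"x": -0.17, "y": 0.18, "z": 0, "wx": 0, "wy": 0, "wz": 0, "hand": 0.4}, {"x": -0.17, "y": 0.18, "z": 0, "wx": 0, "wy": 0, "wz": 0, "hand": 0.4}, {"x": -0.17, "y": 0.18, "z": 0, "wx": 0, "wy": 0, "wz": 0, "hand": 0.4}, {"x": -0.17, "y": 0.18, "z": 0, "wx": 0, "wy": 0, "wz": 0, "hand": 0.4}, {"x": 0, "y": 0.08, "z": 0, "wx": 0, "wy": 0, "wz": 0, "hand": 0.4}])

```text
time: 11.28
tool_pos: [0.4378, -0.1315, 0.1788]
tool_rot: [0.001, 1.0, 0.02, -0.0]
contact_force: [-0.3, 0.2, 0.1]
gripper_width: 0.702
grasp_force: 0.0
```

```bash
python3 - <<'E'
from h import *
go(.430,-.135,.0155,1.6)
for n in("scene","side"):
  c,f=snap(n,n+"3")
  cs,l=hsv(f,(50,150,120),(70,255,255))
  for i,s,ce in cs: print(n,"green",ce.round(),s[4],rect(c,np.argwhere(l==i)[:,::-1],.024))
E
```

```text
psi now 2.32 now-axes [-0.053  0.021] after-axes [-0.053  0.022] dz 1.088 wz 0.016 pos [ 437.8 -131.5  178.8] F [-0.3  0.2  0.1]
scene green [302. 201.] 58 [600.4 102.8  84.8  14.6   2.2]
scene green [218. 207.] 70 [ 4.289e+02 -1.133e+02  8.930e+01  1.440e+01 -3.000e-01]
scene green [292. 208.] 115 [601.7  61.9  85.8  16.9   2.7]
scene green [207. 214.] 121 [ 429.8 -156.2   89.8   16.4    1.8]
side green [272. 220.] 54 [621.3  67.7  63.6  15.4   2.9]
side green [253. 282.] 112 [ 428.2 -154.    90.4   15.2    1.5]
side green [237. 278.] 25 [ 391.9 -113.7   20.9   14.2    4.6]
```

Request:
send_rows(rows=[{"x": -0.05, "y": 0.02, "z": 0.1, "wx": 0, "wy": 0, "wz": 0, "hand": 0.4}, {"x": 0, "y": 0, "z": 0.2, "wx": 0, "wy": 0, "wz": 0.015, "hand": 0.4}, {"x": 0, "y": 0, "z": 0.2, "wx": 0, "wy": 0, "wz": 0, "hand": 0.4}, {"x": 0, "y": 0, "z": 0.2, "wx": 0, "wy": 0, "wz": 0, "hand": 0.4}, {"x": 0, "y": 0, "z": 0.15, "wx": 0, "wy": 0, "wz": 0, "hand": 0.4}, {"x": 0, "y": 0, "z": 0.12, "wx": 0, "wy": 0, "wz": 0, "hand": 0.4}, {"x": 0, "y": 0, "z": 0.06, "wx": 0, "wy": 0, "wz": 0, "hand": 0.4}, {"x": 0, "y": 0, "z": 0.04, "wx": 0, "wy": 0, "wz": 0, "hand": 0.4}, {"x": 0, "y": 0, "z": 0, "wx": 0, "wy": 0, "wz": 0, "hand": 0.4}, {"x": 0, "y": 0, "z": 0, "wx": 0, "wy": 0, "wz": 0, "hand": -1}])

```text
time: 12.22
tool_pos: [0.4342, -0.1326, 0.0187]
tool_rot: [0.0, 1.0, 0.016, 0.001]
contact_force: [0.2, -0.4, 0.4]
gripper_width: 0.578
grasp_force: 0.0
```

Request:
send_rows(rows=[{"x": 0, "y": 0, "z": 0, "wx": 0, "wy": 0, "wz": 0, "hand": -1}, {"x": 0, "y": 0, "z": 0, "wx": 0, "wy": 0, "wz": 0, "hand": -1}, {"x": 0, "y": 0, "z": 0, "wx": 0, "wy": 0, "wz": 0, "hand": -1}, {"x": 0, "y": 0, "z": 0, "wx": 0, "wy": 0, "wz": 0, "hand": -1}, {"x": 0, "y": 0, "z": 0, "wx": 0, "wy": 0, "wz": 0, "hand": -1}, {"x": 0, "y": 0, "z": 0, "wx": 0, "wy": 0, "wz": 0, "hand": -1}, {"x": 0, "y": 0, "z": 0, "wx": 0, "wy": 0, "wz": 0, "hand": -1}, {"x": 0, "y": 0, "z": 0, "wx": 0, "wy": 0, "wz": 0, "hand": -1}, {"x": 0, "y": 0, "z": 0, "wx": 0, "wy": 0, "wz": 0, "hand": -1}, {"x": 0, "y": 0, "z": 0, "wx": 0, "wy": 0, "wz": 0, "hand": -1}])

```text
time: 13.05
tool_pos: [0.4347, -0.1335, 0.0198]
tool_rot: [0.001, 1.0, 0.016, 0.002]
contact_force: [-1.4, -0.1, 6.9]
gripper_width: 0.254
grasp_force: 59.1
```

Request:
send_rows(rows=[{"x": 0, "y": 0, "z": -0.05, "wx": 0, "wy": 0, "wz": 0, "hand": -1}, {"x": 0, "y": 0, "z": -0.1, "wx": 0, "wy": 0, "wz": 0, "hand": -1}, {"x": 0, "y": 0, "z": -0.15, "wx": 0, "wy": 0, "wz": 0, "hand": -1}, {"x": 0, "y": 0, "z": -0.2, "wx": 0, "wy": 0, "wz": -0.02, "hand": -1}, {"x": 0, "y": 0, "z": -0.2, "wx": 0, "wy": 0, "wz": 0, "hand": -1}, {"x": 0, "y": 0, "z": -0.2, "wx": 0, "wy": 0, "wz": 0, "hand": -1}, {"x": 0, "y": 0, "z": -0.15, "wx": 0, "wy": 0, "wz": 0, "hand": -1}, {"x": 0, "y": 0, "z": 0, "wx": 0, "wy": 0, "wz": 0, "hand": -1}, {"x": 0, "y": 0, "z": 0, "wx": 0, "wy": 0, "wz": 0, "hand": -1}, {"x": 0, "y": 0, "z": 0, "wx": 0, "wy": 0, "wz": 0, "hand": -1}])

```text
time: 13.88
tool_pos: [0.4318, -0.1318, 0.1729]
tool_rot: [-0.001, 1.0, 0.024, -0.002]
contact_force: [-0.5, -0.1, -4.0]
gripper_width: 0.255
grasp_force: 59.3
```

```bash
python3 - <<'E'
from h import *
x,y=case(0,-.054); go(x,y,.0205,2.5)
E
```

```text
psi now 2.72 now-axes [ 1.241 -0.629] after-axes [ 1.239 -0.634] dz 1.016 wz 0.005 pos [ 431.8 -131.8  172.9] F [-0.5 -0.1 -4. ]
```

Request:
send_rows(rows=[{"x": 0.12, "y": -0.06, "z": 0, "wx": 0, "wy": 0, "wz": 0, "hand": -1}, {"x": 0.2, "y": -0.1, "z": 0, "wx": 0, "wy": 0, "wz": 0, "hand": -1}, {"x": 0.22, "y": -0.11, "z": 0, "wx": 0, "wy": 0, "wz": 0, "hand": -1}, {"x": 0.22, "y": -0.11, "z": 0, "wx": 0, "wy": 0, "wz": 0, "hand": -1}, {"x": 0.22, "y": -0.11, "z": 0, "wx": 0, "wy": 0, "wz": 0, "hand": -1}, {"x": 0.16, "y": -0.08, "z": 0, "wx": 0, "wy": 0, "wz": 0, "hand": -1}, {"x": 0.1, "y": -0.06, "z": 0, "wx": 0, "wy": 0, "wz": 0, "hand": -1}, {"x": 0, "y": 0, "z": 0, "wx": 0, "wy": 0, "wz": 0, "hand": -1}, {"x": 0, "y": 0, "z": 0, "wx": 0, "wy": 0, "wz": 0, "hand": -1}, {"x": 0, "y": 0, "z": 0, "wx": 0, "wy": 0, "wz": 0, "hand": -1}])

```text
time: 14.72
tool_pos: [0.6127, -0.0293, 0.1725]
tool_rot: [-0.0, 1.0, 0.024, -0.002]
contact_force: [-0.0, -0.2, -3.9]
gripper_width: 0.252
grasp_force: 59.4
```

Request:
send_rows(rows=[{"x": 0, "y": 0, "z": 0.1, "wx": 0, "wy": 0, "wz": 0, "hand": -1}, {"x": 0, "y": 0, "z": 0.15, "wx": 0, "wy": 0, "wz": 0, "hand": -1}, {"x": 0, "y": 0, "z": 0.15, "wx": 0, "wy": 0, "wz": 0, "hand": -1}, {"x": 0, "y": 0, "z": 0.15, "wx": 0, "wy": 0, "wz": 0, "hand": -1}, {"x": 0, "y": 0, "z": 0.15, "wx": 0, "wy": 0, "wz": 0, "hand": -1}, {"x": 0, "y": 0, "z": 0.12, "wx": 0, "wy": 0, "wz": 0, "hand": -1}, {"x": 0, "y": 0, "z": 0.08, "wx": 0, "wy": 0, "wz": 0, "hand": -1}, {"x": 0, "y": 0, "z": 0.05, "wx": 0, "wy": 0, "wz": 0, "hand": -1}, {"x": 0, "y": 0, "z": 0, "wx": 0, "wy": 0, "wz": 0, "hand": -1}, {"x": 0, "y": 0, "z": 0, "wx": 0, "wy": 0, "wz": 0, "hand": -1}])

```text
time: 15.55
tool_pos: [0.6145, -0.0296, 0.0332]
tool_rot: [0.0, 1.0, 0.024, 0.0]
contact_force: [0.3, 0.3, -3.8]
gripper_width: 0.253
grasp_force: 59.4
```

```bash
python3 - <<'E'
from h import *
x,y=case(0,-.054); go(x,y,.0238,2.5)
E
```

```text
psi now 2.69 now-axes [-0.007 -0.007] after-axes [-0.007 -0.007] dz 0.063 wz 0.004 pos [614.5 -29.6  33.2] F [ 0.3  0.3 -3.8]
```

Lower the last 9 mm, release, lift. Then head toward the divider.

Request:
send_rows(rows=[{"x": 0, "y": 0, "z": 0.03, "wx": 0, "wy": 0, "wz": 0, "hand": -1}, {"x": 0, "y": 0, "z": 0.03, "wx": 0, "wy": 0, "wz": 0, "hand": -1}, {"x": 0, "y": 0, "z": 0.005, "wx": 0, "wy": 0, "wz": 0, "hand": -1}, {"x": 0, "y": 0, "z": 0, "wx": 0, "wy": 0, "wz": 0, "hand": -0.25}, {"x": 0, "y": 0, "z": 0, "wx": 0, "wy": 0, "wz": 0, "hand": -0.25}, {"x": 0, "y": 0, "z": 0, "wx": 0, "wy": 0, "wz": 0, "hand": -0.25}, {"x": 0, "y": 0, "z": -0.1, "wx": 0, "wy": 0, "wz": 0, "hand": -0.25}, {"x": 0, "y": 0, "z": -0.15, "wx": 0, "wy": 0, "wz": 0, "hand": -0.25}, {"x": 0, "y": 0, "z": -0.15, "wx": 0, "wy": 0, "wz": 0, "hand": -0.25}, {"x": 0, "y": 0, "z": -0.2, "wx": 0, "wy": 0, "wz": 0, "hand": -0.25}])

```text
time: 16.38
tool_pos: [0.6134, -0.0291, 0.1127]
tool_rot: [-0.0, 1.0, 0.024, -0.001]
contact_force: [0.6, -0.0, -0.7]
gripper_width: 0.376
grasp_force: 0.0
```

Request:
send_rows(rows=[{"x": 0, "y": 0, "z": -0.25, "wx": 0, "wy": 0, "wz": 0, "hand": -0.25}, {"x": 0, "y": 0, "z": -0.25, "wx": 0, "wy": 0, "wz": 0, "hand": 0}, {"x": 0, "y": 0, "z": -0.25, "wx": 0, "wy": 0, "wz": 0, "hand": 0}, {"x": -0.13, "y": 0.23, "z": 0, "wx": 0, "wy": 0, "wz": 0, "hand": 0}, {"x": -0.13, "y": 0.23, "z": 0, "wx": 0, "wy": 0, "wz": 0, "hand": 0}, {"x": -0.13, "y": 0.23, "z": 0, "wx": 0, "wy": 0, "wz": 0, "hand": 0}, {"x": -0.13, "y": 0.23, "z": 0, "wx": 0, "wy": 0, "wz": 0, "hand": 0}, {"x": -0.13, "y": 0.23, "z": 0, "wx": 0, "wy": 0, "wz": 0, "hand": 0}, {"x": -0.13, "y": 0.23, "z": 0, "wx": 0, "wy": 0, "wz": 0, "hand": 0}, {"x": -0.13, "y": 0.23, "z": 0, "wx": 0, "wy": 0, "wz": 0, "hand": 0}])

```text
time: 17.22
tool_pos: [0.4887, -0.2786, 0.2265]
tool_rot: [0.001, 1.0, 0.024, 0.001]
contact_force: [0.3, -0.6, -0.5]
gripper_width: 0.499
grasp_force: 0.0
```

Request:
send_rows(rows=[{"x": -0.16, "y": 0.2, "z": 0, "wx": 0, "wy": 0, "wz": 0, "hand": 0}, {"x": -0.16, "y": 0.2, "z": 0, "wx": 0, "wy": 0, "wz": 0, "hand": 0}, {"x": -0.1, "y": 0.1, "z": 0, "wx": 0, "wy": 0, "wz": 0.12, "hand": 0}, {"x": 0, "y": 0, "z": 0, "wx": 0, "wy": 0, "wz": 0.12, "hand": 0}, {"x": 0, "y": 0, "z": 0, "wx": 0, "wy": 0, "wz": 0.12, "hand": 0}, {"x": 0, "y": 0, "z": 0, "wx": 0, "wy": 0, "wz": 0, "hand": 0}, {"x": 0, "y": 0, "z": 0, "wx": 0, "wy": 0, "wz": 0, "hand": 0}, {"x": 0, "y": 0, "z": 0, "wx": 0, "wy": 0, "wz": 0, "hand": 0}, {"x": 0, "y": 0, "z": 0, "wx": 0, "wy": 0, "wz": 0, "hand": 0}, {"x": 0, "y": 0, "z": 0, "wx": 0, "wy": 0, "wz": 0, "hand": 0}])

```text
time: 18.05
tool_pos: [0.4305, -0.3546, 0.2257]
tool_rot: [0.0, 0.993, -0.117, 0.0]
contact_force: [0.7, 0.1, 0.9]
gripper_width: 0.495
grasp_force: 0.0
```

```bash
python3 - <<'E'
from h import *
go(.505,-.433,.1,-14)
for n in("scene","side","wrist"):
  c,f=snap(n,n+"4")
  for nm,lo,hi,z in(("green",(50,150,120),(70,255,255),.028),("orange",(14,180,120),(24,255,255),.017)):
   cs,l=hsv(f,lo,hi,50)
   for i,s,ce in cs:
     print(n,nm,ce.round(),s[4],rect(c,np.argwhere(l==i)[:,::-1],z))
     if s[4]>1500:
       m=(l==i).astype(np.uint8); cn,h=cv2.findContours(m,cv2.RETR_CCOMP,cv2.CHAIN_APPROX_NONE)
       for k,q in enumerate(cn):
         if h[0][k][3]>=0 and len(q)>20: print("  hole",q.reshape(-1,2).mean(0),rect(c,q.reshape(-1,2),z))
E
```

```text
psi now -13.39 now-axes [0.604 0.393] after-axes [0.608 0.387] dz 0.838 wz 0.014 pos [ 430.5 -354.6  225.7] F [0.7 0.1 0.9]
scene green [302. 201.] 57 [602.2 100.9  84.5  14.6   2.2]
scene green [292. 208.] 116 [603.4  59.9  85.6  17.2   2.7]
scene green [279. 221.] 73 [605.9  -8.3  85.1  14.5   3.1]
scene green [269. 229.] 127 [608.1 -49.1  84.3  16.8   2.7]
scene orange [259. 230.] 97 [584.5 -70.3  95.2  12.    2.3]
scene orange [151. 285.] 2503 [ 506.9 -434.2  214.2  126.4   76.1]
  hole [142.65853659 288.65853659] [ 500.3 -460.6   40.3   39.    77.6]
  hole [159.625 280.875] [ 513.7 -407.1   40.8   39.3   77.2]
side orange [325. 340.] 2696 [ 504.  -432.9  220.1  126.3   76.1]
  hole [329.         346.45454545] [ 497.  -459.7   38.9   38.6   75.4]
  hole [321.80487805 330.2195122 ] [ 510.6 -405.    40.    38.3   78.1]
wrist green [308.  68.] 292 [ 520.6 -403.8   28.    16.4   76.7]
wrist green [460.  88.] 108 [ 474.8 -534.4   38.1    5.1  -14.8]
wrist green [213. 104.] 78 [ 513.4 -306.4   30.6    4.2   87.2]
wrist green [308. 156.] 435 [ 447.5 -369.8  123.4   13.1   81.2]
wrist orange [379.  66.] 19139 [ 507.3 -432.2  217.5  125.3   76.1]
  hole [337.65217391 105.65217391] [ 484.5 -421.3    8.8    4.4  -35.4]
  hole [372.89115646  79.10204082] [ 500.3 -458.7   36.6   35.1   76.8]
```

View pics/wrist4.png

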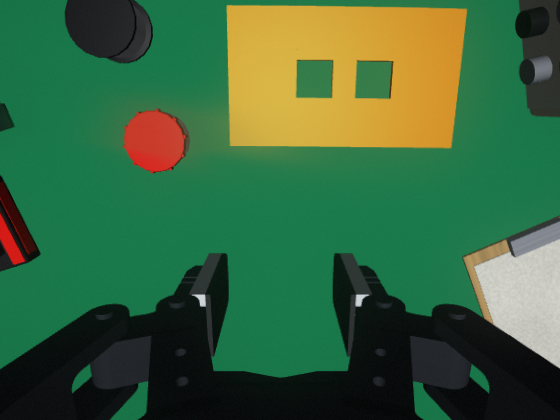

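Request:
send_rows(rows=[{"x": 0.1, "y": 0.065, "z": 0, "wx": 0, "wy": 0, "wz": 0, "hand": 0}, {"x": 0.2, "y": 0.13, "z": 0, "wx": 0, "wy": 0, "wz": 0, "hand": 0}, {"x": 0.2, "y": 0.13, "z": 0.05, "wx": 0, "wy": 0, "wz": 0, "hand": 0}, {"x": 0.113, "y": 0.066, "z": 0.1, "wx": 0, "wy": 0, "wz": 0, "hand": 0}, {"x": 0, "y": 0, "z": 0.2, "wx": 0, "wy": 0, "wz": 0.012, "hand": 0}, {"x": 0, "y": 0, "z": 0.25, "wx": 0, "wy": 0, "wz": 0, "hand": 0}, {"x": 0, "y": 0, "z": 0.25, "wx": 0, "wy": 0, "wz": 0, "hand": 0}, {"x": 0, "y": 0, "z": 0.2, "wx": 0, "wy": 0, "wz": 0, "hand": 0}, {"x": 0, "y": 0, "z": 0.1, "wx": 0, "wy": 0, "wz": 0, "hand": 0}, {"x": 0, "y": 0, "z": 0, "wx": 0, "wy": 0, "wz": 0, "hand": 0}])

```text
time: 19.03
tool_pos: [0.5036, -0.4307, 0.0477]
tool_rot: [-0.003, 0.993, -0.122, -0.003]
contact_force: [-1.3, 1.3, -0.3]
gripper_width: 0.494
grasp_force: 0.0
```

Request:
send_rows(rows=[{"x": 0, "y": 0, "z": 0, "wx": 0, "wy": 0, "wz": 0, "hand": 0}, {"x": 0, "y": 0, "z": 0, "wx": 0, "wy": 0, "wz": 0, "hand": 0}, {"x": 0, "y": 0, "z": 0, "wx": 0, "wy": 0, "wz": 0, "hand": 0}, {"x": 0, "y": 0, "z": 0, "wx": 0, "wy": 0, "wz": 0, "hand": 0}, {"x": 0, "y": 0, "z": 0, "wx": 0, "wy": 0, "wz": 0, "hand": 0}, {"x": 0, "y": 0, "z": 0, "wx": 0, "wy": 0, "wz": 0, "hand": 0}, {"x": 0, "y": 0, "z": 0, "wx": 0, "wy": 0, "wz": 0, "hand": 0}, {"x": 0, "y": 0, "z": 0, "wx": 0, "wy": 0, "wz": 0, "hand": 0}, {"x": 0, "y": 0, "z": 0, "wx": 0, "wy": 0, "wz": 0, "hand": 0}, {"x": 0, "y": 0, "z": 0, "wx": 0, "wy": 0, "wz": 0, "hand": 0}])

```text
time: 19.87
tool_pos: [0.5059, -0.4333, 0.053]
tool_rot: [-0.0, 0.993, -0.122, -0.0]
contact_force: [0.1, -0.3, -0.7]
gripper_width: 0.503
grasp_force: 0.0
```

```bash
python3 - <<'E'
from h import *
go(.5065,-.4325,0,-13.9)
for n in("scene","side","wrist"):
  c,f=snap(n,n+"5")
  for nm,lo,hi,z in(("orange",(10,180,120),(24,255,255),.017),):
   cs,l=hsv(f,lo,hi,500)
   for i,s,ce in cs:
     print(n,nm,ce.round(),s[4],rect(c,np.argwhere(l==i)[:,::-1],z))
E
```

```text
psi now -14.02 now-axes [ 0.003 -0.006] after-axes [ 0.003 -0.006] dz 0.353 wz -0.003 pos [ 505.9 -433.3   53. ] F [ 0.1 -0.3 -0.7]
scene orange [151. 286.] 2308 [ 506.7 -434.2  214.2  126.3   76.1]
side orange [324. 344.] 2308 [ 504.  -433.   220.1  126.3   76.1]
wrist orange [283. 207.] 64871 [ 507.2 -432.1  217.8  125.7   76.2]
```

View pics/wrist5.png

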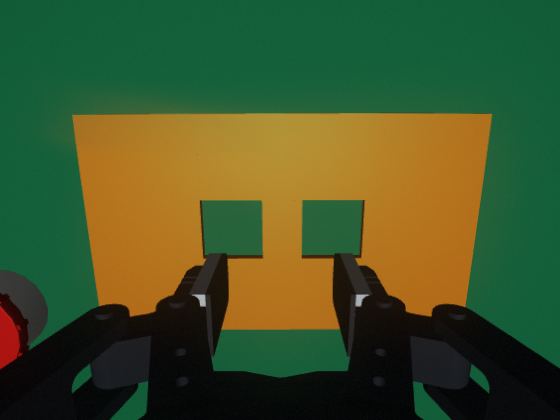

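Request:
send_rows(rows=[{"x": 0.006, "y": -0.007, "z": 0.1, "wx": 0, "wy": 0, "wz": 0, "hand": 0}, {"x": 0, "y": 0, "z": 0.1, "wx": 0, "wy": 0, "wz": 0, "hand": 0}, {"x": 0, "y": 0, "z": 0.06, "wx": 0, "wy": 0, "wz": 0, "hand": 0}, {"x": 0, "y": 0, "z": 0.04, "wx": 0, "wy": 0, "wz": 0, "hand": 0}, {"x": 0, "y": 0, "z": 0.03, "wx": 0, "wy": 0, "wz": 0, "hand": 0}, {"x": 0, "y": 0, "z": 0.02, "wx": 0, "wy": 0, "wz": 0, "hand": 0}, {"x": 0, "y": 0, "z": 0, "wx": 0, "wy": 0, "wz": 0, "hand": 0}, {"x": 0, "y": 0, "z": 0, "wx": 0, "wy": 0, "wz": 0, "hand": 0}, {"x": 0, "y": 0, "z": 0, "wx": 0, "wy": 0, "wz": 0, "hand": 0}, {"x": 0, "y": 0, "z": 0, "wx": 0, "wy": 0, "wz": 0, "hand": 0}])

```text
time: 20.85
tool_pos: [0.5075, -0.433, 0.0014]
tool_rot: [0.0, 0.993, -0.122, 0.001]
contact_force: [0.6, 0.1, -0.0]
gripper_width: 0.5
grasp_force: 0.0
```

Request:
send_rows(rows=[{"x": 0, "y": 0, "z": 0.015, "wx": 0, "wy": 0, "wz": 0, "hand": 0}, {"x": 0, "y": 0, "z": 0.015, "wx": 0, "wy": 0, "wz": 0, "hand": 0}, {"x": 0, "y": 0, "z": 0, "wx": 0, "wy": 0, "wz": 0, "hand": 0}, {"x": 0, "y": 0, "z": 0, "wx": 0, "wy": 0, "wz": 0, "hand": 0}, {"x": 0, "y": 0, "z": 0, "wx": 0, "wy": 0, "wz": 0, "hand": 0}, {"x": 0, "y": 0, "z": 0, "wx": 0, "wy": 0, "wz": 0, "hand": 0}, {"x": 0, "y": 0, "z": 0, "wx": 0, "wy": 0, "wz": 0, "hand": 0}, {"x": 0, "y": 0, "z": 0, "wx": 0, "wy": 0, "wz": 0, "hand": 0}, {"x": 0, "y": 0, "z": 0, "wx": 0, "wy": 0, "wz": 0, "hand": 0}, {"x": 0, "y": 0, "z": 0, "wx": 0, "wy": 0, "wz": 0, "hand": 0}])

```text
time: 21.68
tool_pos: [0.5071, -0.4326, -0.0039]
tool_rot: [0.0, 0.993, -0.122, 0.0]
contact_force: [0.1, -0.4, -0.0]
gripper_width: 0.5
grasp_force: 0.0
```

Request:
send_rows(rows=[{"x": 0, "y": 0, "z": 0.01, "wx": 0, "wy": 0, "wz": 0, "hand": 0}, {"x": 0, "y": 0, "z": 0.01, "wx": 0, "wy": 0, "wz": 0, "hand": 0}, {"x": 0, "y": 0, "z": 0, "wx": 0, "wy": 0, "wz": 0, "hand": 0}, {"x": 0, "y": 0, "z": 0, "wx": 0, "wy": 0, "wz": 0, "hand": -1}, {"x": 0, "y": 0, "z": 0, "wx": 0, "wy": 0, "wz": 0, "hand": -1}, {"x": 0, "y": 0, "z": 0, "wx": 0, "wy": 0, "wz": 0, "hand": -1}, {"x": 0, "y": 0, "z": 0, "wx": 0, "wy": 0, "wz": 0, "hand": -1}, {"x": 0, "y": 0, "z": 0, "wx": 0, "wy": 0, "wz": 0, "hand": -1}, {"x": 0, "y": 0, "z": 0, "wx": 0, "wy": 0, "wz": 0, "hand": -1}, {"x": 0, "y": 0, "z": 0, "wx": 0, "wy": 0, "wz": 0, "hand": -1}])

```text
time: 22.52
tool_pos: [0.5073, -0.4327, -0.0067]
tool_rot: [0.0, 0.993, -0.122, 0.0]
contact_force: [-1.0, -0.4, 1.4]
gripper_width: 0.221
grasp_force: 58.9
```

Request:
send_rows(rows=[{"x": 0, "y": 0, "z": -0.03, "wx": 0, "wy": 0, "wz": 0, "hand": -1}, {"x": 0, "y": 0, "z": -0.07, "wx": 0, "wy": 0, "wz": 0, "hand": -1}, {"x": 0, "y": 0, "z": -0.12, "wx": 0, "wy": 0, "wz": 0, "hand": -1}, {"x": 0, "y": 0, "z": -0.15, "wx": 0, "wy": 0, "wz": 0, "hand": -1}, {"x": 0, "y": 0, "z": -0.18, "wx": 0, "wy": 0, "wz": -0.09, "hand": -1}, {"x": 0, "y": 0, "z": -0.18, "wx": 0, "wy": 0, "wz": -0.09, "hand": -1}, {"x": 0, "y": 0, "z": -0.15, "wx": 0, "wy": 0, "wz": -0.09, "hand": -1}, {"x": 0, "y": 0, "z": -0.08, "wx": 0, "wy": 0, "wz": -0.094, "hand": -1}, {"x": 0, "y": 0, "z": -0.03, "wx": 0, "wy": 0, "wz": 0, "hand": -1}, {"x": 0, "y": 0, "z": 0, "wx": 0, "wy": 0, "wz": 0, "hand": -1}])

```text
time: 23.35
tool_pos: [0.5077, -0.4332, 0.1437]
tool_rot: [0.001, 1.0, 0.02, 0.001]
contact_force: [-0.2, -0.4, -2.0]
gripper_width: 0.22
grasp_force: 58.8
```

```bash
python3 - <<'E'
from h import *
go(CX,CY,.04,2.5); s=manip.state(); print(s["gripper_width"],s["grasp_force"])
c,f=snap("wrist","wrist6")
cs,l=hsv(f,(10,180,120),(24,255,255),500)
for i,q,ce in cs: print(ce.round(),q[4],rect(c,np.argwhere(l==i)[:,::-1],s["tool_pos"][2]+.0237))
E
```

```text
psi now 2.26 now-axes [ 0.808 -3.027] after-axes [ 0.821 -3.023] dz 0.691 wz -0.005 pos [ 507.7 -433.2  143.7] F [-0.2 -0.4 -2. ]
0.22007149384502137 58.81235897541046
[280. 217.] 99789 [ 516.  -430.8  217.9  110.4  -87.6]
```

Request:
send_rows(rows=[{"x": 0.03, "y": -0.1, "z": 0, "wx": 0, "wy": 0, "wz": 0, "hand": -1}, {"x": 0.06, "y": -0.22, "z": 0, "wx": 0, "wy": 0, "wz": 0, "hand": -1}, {"x": 0.06, "y": -0.24, "z": 0, "wx": 0, "wy": 0, "wz": 0, "hand": -1}, {"x": 0.06, "y": -0.24, "z": 0, "wx": 0, "wy": 0, "wz": 0, "hand": -1}, {"x": 0.06, "y": -0.24, "z": 0, "wx": 0, "wy": 0, "wz": 0, "hand": -1}, {"x": 0.06, "y": -0.24, "z": 0, "wx": 0, "wy": 0, "wz": 0, "hand": -1}, {"x": 0.06, "y": -0.24, "z": 0, "wx": 0, "wy": 0, "wz": 0, "hand": -1}, {"x": 0.06, "y": -0.24, "z": 0, "wx": 0, "wy": 0, "wz": 0, "hand": -1}, {"x": 0.06, "y": -0.24, "z": 0, "wx": 0, "wy": 0, "wz": 0, "hand": -1}, {"x": 0.06, "y": -0.24, "z": 0, "wx": 0, "wy": 0, "wz": 0, "hand": -1}])

```text
time: 24.23
tool_pos: [0.5773, -0.0903, 0.1394]
tool_rot: [-0.001, 1.0, 0.02, -0.002]
contact_force: [0.8, 0.3, -2.4]
gripper_width: 0.225
grasp_force: 58.9
```

Request:
send_rows(rows=[{"x": 0.06, "y": -0.24, "z": 0, "wx": 0, "wy": 0, "wz": 0, "hand": -1}, {"x": 0.06, "y": -0.24, "z": 0, "wx": 0, "wy": 0, "wz": 0, "hand": -1}, {"x": 0.06, "y": -0.18, "z": 0, "wx": 0, "wy": 0, "wz": 0, "hand": -1}, {"x": 0.05, "y": -0.08, "z": 0, "wx": 0, "wy": 0, "wz": 0, "hand": -1}, {"x": 0.012, "y": -0.046, "z": 0, "wx": 0, "wy": 0, "wz": -0.005, "hand": -1}, {"x": 0, "y": 0, "z": 0, "wx": 0, "wy": 0, "wz": 0, "hand": -1}, {"x": 0, "y": 0, "z": 0, "wx": 0, "wy": 0, "wz": 0, "hand": -1}, {"x": 0, "y": 0, "z": 0, "wx": 0, "wy": 0, "wz": 0, "hand": -1}, {"x": 0, "y": 0, "z": 0, "wx": 0, "wy": 0, "wz": 0, "hand": -1}, {"x": 0, "y": 0, "z": 0, "wx": 0, "wy": 0, "wz": 0, "hand": -1}])

```text
time: 25.07
tool_pos: [0.6099, 0.0248, 0.1416]
tool_rot: [0.0, 1.0, 0.022, -0.0]
contact_force: [0.1, 0.1, -2.3]
gripper_width: 0.225
grasp_force: 59.0
```

```bash
python3 - <<'E'
from h import *
go(CX,CY,.04,2.5); s=manip.state(); print(s["gripper_width"],s["grasp_force"])
c,f=snap("wrist","wrist7")
cs,l=hsv(f,(10,180,120),(24,255,255),500)
for i,q,ce in cs: print(ce.round(),q[4],rect(c,np.argwhere(l==i)[:,::-1],s["tool_pos"][2]+.0237))
for n in("scene","side"):
  c,f=snap(n)
  cs,l=hsv(f,(10,180,100),(24,255,255),500)
  for i,q,ce in cs: print(n,ce.round(),q[4],rect(c,np.argwhere(l==i)[:,::-1],s["tool_pos"][2]+.0237))
E
```

```text
psi now 2.48 now-axes [ 0.007 -0.003] after-axes [ 0.007 -0.003] dz 0.677 wz -0.000 pos [609.9  24.8 141.6] F [ 0.1  0.1 -2.3]
0.22542592931814404 58.96200478076935
[281. 220.] 96312 [618.2  27.1 217.5 110.4 -87.4]
scene [286. 198.] 1847 [610.   24.2 220.7 129.2 -88.2]
side [275. 199.] 1306 [608.5  27.  223.3 128.8 -87.1]
```

View pics/wrist7.png

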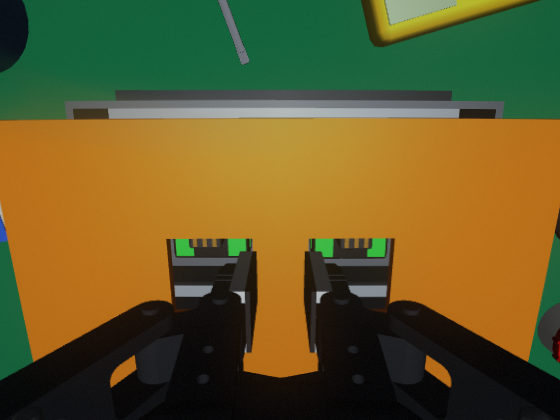

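```bash
python3 - <<'E'
from h import *
c=calibration("wrist"); zt=manip.state()["tool_pos"][2]+.0237; a=np.radians(2.5); U=np.array([[np.cos(a),np.sin(a)],[-np.sin(a),np.cos(a)]])
f=cv2.imread("pics/wrist7.png")
def loc(uv,z): return (U@(to_world(c,uv,z)[:,:2]-[CX,CY]).T).T*1000
print("rim far corners (expect 70,+-116)",loc([(66,101),(503,101)],.101).round(1))
print("div far edge (63)",loc([(150,120.5),(280,120),(400,119.5)],zt).round(1))
print("slots outer/inner (+-45,+-11; x 17)",loc([(168,239),(394,239),(252,239),(308.5,239)],zt).round(1))
E
```

```text
rim far corners (expect 70,+-116) [[  70.1  114.8]
 [  70.2 -115.4]]
div far edge (63) [[ 61.8  49.3]
 [ 61.9   2.2]
 [ 62.2 -41.3]]
slots outer/inner (+-45,+-11; x 17) [[ 16.4  46.2]
 [ 16.4 -42.6]
 [ 16.4  13.1]
 [ 16.4  -9. ]]
```

Request:
send_rows(rows=[{"x": 0.008, "y": 0.011, "z": 0, "wx": 0, "wy": 0, "wz": 0, "hand": -1}, {"x": 0, "y": 0, "z": 0.05, "wx": 0, "wy": 0, "wz": 0, "hand": -1}, {"x": 0, "y": 0, "z": 0.1, "wx": 0, "wy": 0, "wz": 0, "hand": -1}, {"x": 0, "y": 0, "z": 0.1, "wx": 0, "wy": 0, "wz": 0, "hand": -1}, {"x": 0, "y": 0, "z": 0.07, "wx": 0, "wy": 0, "wz": 0, "hand": -1}, {"x": 0, "y": 0, "z": 0.05, "wx": 0, "wy": 0, "wz": 0, "hand": -1}, {"x": 0, "y": 0, "z": 0.05, "wx": 0, "wy": 0, "wz": 0, "hand": -1}, {"x": 0, "y": 0, "z": 0, "wx": 0, "wy": 0, "wz": 0, "hand": -1}, {"x": 0, "y": 0, "z": 0, "wx": 0, "wy": 0, "wz": 0, "hand": -1}, {"x": 0, "y": 0, "z": 0, "wx": 0, "wy": 0, "wz": 0, "hand": -1}])

```text
time: 26.05
tool_pos: [0.612, 0.0243, 0.0793]
tool_rot: [0.0, 1.0, 0.023, 0.001]
contact_force: [0.9, -0.2, -1.4]
gripper_width: 0.224
grasp_force: 59.0
```

Request:
send_rows(rows=[{"x": 0, "y": 0, "z": 0.04, "wx": 0, "wy": 0, "wz": 0, "hand": -1}, {"x": 0, "y": 0, "z": 0.04, "wx": 0, "wy": 0, "wz": 0, "hand": -1}, {"x": 0, "y": 0, "z": 0.04, "wx": 0, "wy": 0, "wz": 0, "hand": -1}, {"x": 0, "y": 0, "z": 0.04, "wx": 0, "wy": 0, "wz": 0, "hand": -1}, {"x": 0, "y": 0, "z": 0.03, "wx": 0, "wy": 0, "wz": 0, "hand": -1}, {"x": 0, "y": 0, "z": 0.03, "wx": 0, "wy": 0, "wz": 0, "hand": -1}, {"x": 0, "y": 0, "z": 0, "wx": 0, "wy": 0, "wz": 0, "hand": -1}, {"x": 0, "y": 0, "z": 0, "wx": 0, "wy": 0, "wz": 0, "hand": -1}, {"x": 0, "y": 0, "z": 0, "wx": 0, "wy": 0, "wz": 0, "hand": -1}, {"x": 0, "y": 0, "z": 0, "wx": 0, "wy": 0, "wz": 0, "hand": -1}])

```text
time: 26.88
tool_pos: [0.6117, 0.0243, 0.046]
tool_rot: [0.0, 1.0, 0.023, 0.0]
contact_force: [-0.5, -0.1, -2.1]
gripper_width: 0.224
grasp_force: 59.0
```

Request:
send_rows(rows=[{"x": 0, "y": 0, "z": 0.02, "wx": 0, "wy": 0, "wz": 0, "hand": -1}, {"x": 0, "y": 0, "z": 0.015, "wx": 0, "wy": 0, "wz": 0, "hand": -1}, {"x": 0, "y": 0, "z": 0.01, "wx": 0, "wy": 0, "wz": 0, "hand": -1}, {"x": 0, "y": 0, "z": 0, "wx": 0, "wy": 0, "wz": 0, "hand": -1}, {"x": 0, "y": 0, "z": 0, "wx": 0, "wy": 0, "wz": 0, "hand": -1}, {"x": 0, "y": 0, "z": 0, "wx": 0, "wy": 0, "wz": 0, "hand": -1}, {"x": 0, "y": 0, "z": 0, "wx": 0, "wy": 0, "wz": 0, "hand": -1}, {"x": 0, "y": 0, "z": 0, "wx": 0, "wy": 0, "wz": 0, "hand": -1}, {"x": 0, "y": 0, "z": 0, "wx": 0, "wy": 0, "wz": 0, "hand": -1}, {"x": 0, "y": 0, "z": 0, "wx": 0, "wy": 0, "wz": 0, "hand": -1}])

```text
time: 27.72
tool_pos: [0.6117, 0.0243, 0.0403]
tool_rot: [0.0, 1.0, 0.023, 0.0]
contact_force: [-3.1, 1.0, 6.0]
gripper_width: 0.218
grasp_force: 60.0
```

Request:
send_rows(rows=[{"x": 0, "y": 0, "z": -0.005, "wx": 0, "wy": 0, "wz": 0, "hand": -0.1}, {"x": 0, "y": 0, "z": 0, "wx": 0, "wy": 0, "wz": 0, "hand": -0.1}, {"x": 0, "y": 0, "z": 0, "wx": 0, "wy": 0, "wz": 0, "hand": -0.1}, {"x": 0, "y": 0, "z": 0, "wx": 0, "wy": 0, "wz": 0, "hand": -0.1}, {"x": 0, "y": 0, "z": -0.05, "wx": 0, "wy": 0, "wz": 0, "hand": -0.1}, {"x": 0, "y": 0, "z": -0.1, "wx": 0, "wy": 0, "wz": 0, "hand": -0.1}, {"x": 0, "y": 0, "z": -0.15, "wx": 0, "wy": 0, "wz": 0, "hand": -0.1}, {"x": 0, "y": 0, "z": -0.2, "wx": 0, "wy": 0, "wz": 0, "hand": -0.1}, {"x": 0, "y": 0, "z": -0.2, "wx": 0, "wy": 0, "wz": -0.14, "hand": 1}, {"x": 0, "y": 0, "z": -0.2, "wx": 0, "wy": 0, "wz": -0.14, "hand": 1}])

```text
time: 28.55
tool_pos: [0.6111, 0.0244, 0.1762]
tool_rot: [-0.0, 0.991, 0.135, -0.0]
contact_force: [-0.3, -0.1, 0.6]
gripper_width: 0.72
grasp_force: 0.0
```

Request:
send_rows(rows=[{"x": 0, "y": 0, "z": -0.2, "wx": 0, "wy": 0, "wz": -0.145, "hand": 1}, {"x": 0, "y": 0, "z": -0.2, "wx": 0, "wy": 0, "wz": -0.145, "hand": 1}, {"x": 0, "y": 0, "z": -0.1, "wx": 0, "wy": 0, "wz": -0.145, "hand": 1}, {"x": 0, "y": 0, "z": -0.1, "wx": 0, "wy": 0, "wz": -0.145, "hand": 1}, {"x": 0, "y": 0, "z": -0.1, "wx": 0, "wy": 0, "wz": -0.145, "hand": 1}, {"x": 0, "y": 0, "z": 0, "wx": 0, "wy": 0, "wz": -0.145, "hand": 1}, {"x": 0, "y": 0, "z": 0, "wx": 0, "wy": 0, "wz": -0.145, "hand": 1}, {"x": 0, "y": 0, "z": 0, "wx": 0, "wy": 0, "wz": -0.145, "hand": 1}, {"x": 0, "y": 0, "z": 0, "wx": 0, "wy": 0, "wz": -0.145, "hand": 1}, {"x": 0, "y": 0, "z": 0, "wx": 0, "wy": 0, "wz": -0.145, "hand": 1}])

```text
time: 29.38
tool_pos: [0.6113, 0.0244, 0.2801]
tool_rot: [0.0, 0.762, 0.648, 0.0]
contact_force: [0.5, 0.9, -0.2]
gripper_width: 0.998
grasp_force: 0.0
```

Request:
send_rows(rows=[{"x": 0, "y": 0, "z": 0, "wx": 0, "wy": 0, "wz": -0.145, "hand": 1}, {"x": 0, "y": 0, "z": 0, "wx": 0, "wy": 0, "wz": -0.145, "hand": 1}, {"x": 0, "y": 0, "z": 0, "wx": 0, "wy": 0, "wz": 0, "hand": 1}, {"x": 0.15, "y": 0, "z": 0, "wx": 0, "wy": 0, "wz": 0, "hand": 1}, {"x": 0.2, "y": 0, "z": 0, "wx": 0, "wy": 0, "wz": 0, "hand": 1}, {"x": 0.1, "y": 0, "z": 0, "wx": 0, "wy": 0, "wz": 0, "hand": 1}, {"x": 0, "y": 0, "z": 0, "wx": 0, "wy": 0, "wz": 0, "hand": 1}, {"x": 0, "y": 0, "z": 0, "wx": 0, "wy": 0, "wz": 0, "hand": 1}, {"x": 0, "y": 0, "z": 0, "wx": 0, "wy": 0, "wz": 0, "hand": 1}, {"x": 0, "y": 0, "z": 0, "wx": 0, "wy": 0, "wz": 0, "hand": 1}])

```text
time: 30.22
tool_pos: [0.6074, 0.0908, 0.2796]
tool_rot: [0.0, 0.686, 0.728, -0.0]
contact_force: [0.6, -0.3, -0.2]
gripper_width: 0.997
grasp_force: 0.0
```

```bash
python3 - <<'E'
from h import *
go(.598,.235,.05,100)
c,f=snap("wrist","wrist8")
for nm,lo,hi,z,a in (("white",(0,0,150),(180,60,255),.034,300),("blue",(100,150,80),(130,255,255),.034,100),("orange",(10,180,100),(24,255,255),.064,300),("yellow",(25,150,100),(34,255,255),.02,100)):
  cs,l=hsv(f,lo,hi,a)
  for i,q,ce in cs: print(nm,ce.round(),q[4],rect(c,np.argwhere(l==i)[:,::-1],z))
for n in("scene","side"):
  c,f=snap(n,n+"8")
  cs,l=hsv(f,(10,180,100),(24,255,255),300)
  for i,q,ce in cs: print(n,ce.round(),q[4],rect(c,np.argwhere(l==i)[:,::-1],.064))
E
```

```text
psi now 93.40 now-axes [ 0.963 -0.005] after-axes [0.957 0.105] dz 1.531 wz -0.147 pos [607.4  90.8 279.6] F [ 0.6 -0.3 -0.2]
white [267.   5.] 456 [589.8 254.5  48.4  11.8   3.3]
white [278.  42.] 1912 [598.6 222.1  47.8  38.2  13.5]
white [290. 131.] 316 [617.6 135.1 101.5   4.2   2.4]
white [219. 229.] 506 [543.4  12.6 234.5   3.2 -87.4]
white [387. 299.] 309 [749.4 -59.9  43.4  15.8 -72.3]
blue [425.  18.] 1324 [756.7 252.3  90.1  38.2   4.2]
orange [290. 124.] 527 [612.8 142.8  82.9   6.6   2.3]
orange [281. 239.] 18030 [612.3  24.7 215.2 125.5 -87. ]
yellow [389. 332.] 1185 [ 763.9 -107.6  143.5   28.2  -72.1]
scene [286. 208.] 1763 [603.8  31.5 208.9 113.1 -87.5]
side [275. 216.] 1058 [618.8  44.2 191.7 109.7 -87.4]
```

View pics/wrist8.png

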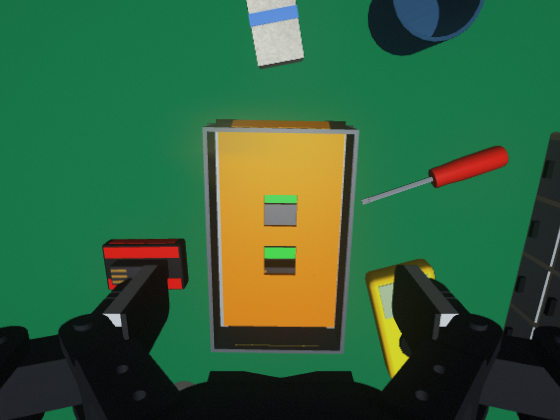

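Request:
send_rows(rows=[{"x": 0.1, "y": 0, "z": 0, "wx": 0, "wy": 0, "wz": -0.1, "hand": 1}, {"x": 0.2, "y": 0, "z": 0, "wx": 0, "wy": 0, "wz": -0.1, "hand": 1}, {"x": 0.2, "y": 0, "z": 0, "wx": 0, "wy": 0, "wz": 0, "hand": 1}, {"x": 0.1, "y": 0, "z": 0, "wx": 0, "wy": 0, "wz": 0, "hand": 1}, {"x": 0, "y": 0, "z": 0, "wx": 0, "wy": 0, "wz": 0, "hand": 1}, {"x": 0, "y": 0, "z": 0, "wx": 0, "wy": 0, "wz": 0, "hand": 1}, {"x": 0, "y": 0, "z": 0, "wx": 0, "wy": 0, "wz": 0, "hand": 1}, {"x": 0, "y": 0, "z": 0, "wx": 0, "wy": 0, "wz": 0, "hand": 1}, {"x": 0, "y": 0, "z": 0, "wx": 0, "wy": 0, "wz": 0, "hand": 1}, {"x": 0, "y": 0, "z": 0, "wx": 0, "wy": 0, "wz": 0, "hand": 1}])

```text
time: 31.2
tool_pos: [0.5927, 0.1794, 0.2795]
tool_rot: [0.0, 0.627, 0.779, -0.0]
contact_force: [-0.4, 0.2, 0.2]
gripper_width: 1.0
grasp_force: 0.0
```

```bash
python3 - <<'E'
from h import *
c,f=snap("wrist","wrist9"); H=cv2.cvtColor(f,cv2.COLOR_BGR2HSV)
for v in (120,150,170):
  m=cv2.inRange(H,np.array((0,0,v)),np.array((180,60,255)))|cv2.inRange(H,np.array((100,100,v-20)),np.array((125,255,255)))
  n,l,s,ce=cv2.connectedComponentsWithStats(m)
  for i in range(1,n):
    if s[i][4]>800: print(v,ce[i].round(),s[i],rect(c,np.argwhere(l==i)[:,::-1],.034))
go(.595,.235,.03,101)
E
```

```text
120 [264.  17.] [ 184    0  132   52 3453] [533.5 316.5 129.4  47.5  12.3]
120 [432. 124.] [ 405   82   85   88 2399] [759.1 264.4  91.4  91.2 -18.8]
120 [292. 120.] [ 269   89   47   63 2756] [595.5 235.   63.7  48.3 -76.5]
120 [251. 264.] [ 197  213  158  169 1410] [616.2   5.9 227.8 166.5 -87.5]
120 [374. 372.] [ 351  359   47   30 1045] [769.9 -53.   59.   43.8  18.4]
150 [264.  17.] [ 185    0  131   51 3372] [533.9 317.1 128.4  46.5  12.3]
150 [292. 120.] [ 269   89   47   63 2737] [595.5 235.   63.6  48.3 -76.3]
150 [374. 372.] [ 351  359   46   30 1011] [769.6 -53.4  58.   43.3  18.5]
170 [264.  17.] [ 186    0  129   51 3292] [533.9 317.1 126.4  46.5  12.3]
170 [292. 120.] [ 269   89   47   63 2725] [595.6 235.   63.5  48.3 -76.1]
170 [374. 372.] [351 359  46  30 993] [769.7 -53.5  58.   43.1  18.7]
psi now 102.43 now-axes [0.357 0.095] after-axes [0.359 0.086] dz 1.663 wz 0.032 pos [592.7 179.6 279.5] F [-0.  -0.4  0.3]
```

Request:
send_rows(rows=[{"x": 0.18, "y": 0.05, "z": 0, "wx": 0, "wy": 0, "wz": 0, "hand": 0.6}, {"x": 0.178, "y": 0.048, "z": 0, "wx": 0, "wy": 0, "wz": 0, "hand": 0.6}, {"x": 0, "y": 0, "z": 0.2, "wx": 0, "wy": 0, "wz": -0.028, "hand": 0.6}, {"x": 0, "y": 0, "z": 0.25, "wx": 0, "wy": 0, "wz": 0, "hand": 0.6}, {"x": 0, "y": 0, "z": 0.25, "wx": 0, "wy": 0, "wz": 0, "hand": 0.6}, {"x": 0, "y": 0, "z": 0.25, "wx": 0, "wy": 0, "wz": 0, "hand": 0.6}, {"x": 0, "y": 0, "z": 0.25, "wx": 0, "wy": 0, "wz": 0, "hand": 0.6}, {"x": 0, "y": 0, "z": 0.2, "wx": 0, "wy": 0, "wz": 0, "hand": 0.6}, {"x": 0, "y": 0, "z": 0.1, "wx": 0, "wy": 0, "wz": 0, "hand": 0.6}, {"x": 0, "y": 0, "z": 0, "wx": 0, "wy": 0, "wz": 0, "hand": 0.6}])

```text
time: 32.08
tool_pos: [0.5919, 0.2348, 0.0495]
tool_rot: [-0.003, 0.618, 0.787, -0.004]
contact_force: [-0.9, 0.0, -0.1]
gripper_width: 0.801
grasp_force: 0.0
```

Request:
send_rows(rows=[{"x": 0, "y": 0, "z": 0.1, "wx": 0, "wy": 0, "wz": 0, "hand": 0.6}, {"x": 0, "y": 0, "z": 0.1, "wx": 0, "wy": 0, "wz": 0, "hand": 0.6}, {"x": 0, "y": 0, "z": 0.1, "wx": 0, "wy": 0, "wz": 0, "hand": 0.6}, {"x": 0, "y": 0, "z": 0.06, "wx": 0, "wy": 0, "wz": 0, "hand": 0.6}, {"x": 0, "y": 0, "z": 0, "wx": 0, "wy": 0, "wz": 0, "hand": 0.6}, {"x": 0, "y": 0, "z": 0, "wx": 0, "wy": 0, "wz": 0, "hand": 0.6}, {"x": 0, "y": 0, "z": 0, "wx": 0, "wy": 0, "wz": 0, "hand": -1}, {"x": 0, "y": 0, "z": 0, "wx": 0, "wy": 0, "wz": 0, "hand": -1}, {"x": 0, "y": 0, "z": 0, "wx": 0, "wy": 0, "wz": 0, "hand": -1}, {"x": 0, "y": 0, "z": 0, "wx": 0, "wy": 0, "wz": 0, "hand": -1}])

```text
time: 32.92
tool_pos: [0.5964, 0.2363, 0.0021]
tool_rot: [0.001, 0.617, 0.787, 0.001]
contact_force: [1.2, 0.5, 3.2]
gripper_width: 0.538
grasp_force: 62.6
```

Request:
send_rows(rows=[{"x": 0, "y": 0, "z": 0, "wx": 0, "wy": 0, "wz": 0, "hand": -1}, {"x": 0, "y": 0, "z": 0, "wx": 0, "wy": 0, "wz": 0, "hand": -1}, {"x": 0, "y": 0, "z": 0, "wx": 0, "wy": 0, "wz": 0, "hand": -1}, {"x": 0, "y": 0, "z": 0, "wx": 0, "wy": 0, "wz": 0, "hand": -1}, {"x": 0, "y": 0, "z": 0, "wx": 0, "wy": 0, "wz": 0, "hand": -1}, {"x": 0, "y": 0, "z": 0, "wx": 0, "wy": 0, "wz": 0, "hand": -1}, {"x": 0, "y": 0, "z": 0, "wx": 0, "wy": 0, "wz": 0, "hand": -1}, {"x": 0, "y": 0, "z": 0, "wx": 0, "wy": 0, "wz": 0, "hand": -1}, {"x": 0, "y": 0, "z": 0, "wx": 0, "wy": 0, "wz": 0, "hand": -1}, {"x": 0, "y": 0, "z": 0, "wx": 0, "wy": 0, "wz": 0, "hand": -1}])

```text
time: 33.75
tool_pos: [0.5964, 0.2363, 0.0021]
tool_rot: [0.001, 0.617, 0.787, 0.001]
contact_force: [-0.3, -0.5, 6.4]
gripper_width: 0.543
grasp_force: 62.9
```

Request:
send_rows(rows=[{"x": 0, "y": 0, "z": -0.05, "wx": 0, "wy": 0, "wz": 0, "hand": -1}, {"x": 0, "y": 0, "z": -0.1, "wx": 0, "wy": 0, "wz": 0, "hand": -1}, {"x": 0, "y": 0, "z": -0.15, "wx": 0, "wy": 0, "wz": 0, "hand": -1}, {"x": 0, "y": 0, "z": -0.2, "wx": 0, "wy": 0, "wz": 0.1, "hand": -1}, {"x": 0, "y": 0, "z": -0.2, "wx": 0, "wy": 0, "wz": 0.1, "hand": -1}, {"x": 0, "y": 0, "z": -0.15, "wx": 0, "wy": 0, "wz": 0.05, "hand": -1}, {"x": 0, "y": 0, "z": -0.1, "wx": 0, "wy": 0, "wz": 0, "hand": -1}, {"x": 0, "y": 0, "z": 0, "wx": 0, "wy": 0, "wz": 0, "hand": -1}, {"x": 0, "y": 0, "z": 0, "wx": 0, "wy": 0, "wz": 0, "hand": -1}, {"x": 0, "y": 0, "z": 0, "wx": 0, "wy": 0, "wz": 0, "hand": -1}])

```text
time: 34.58
tool_pos: [0.5939, 0.2356, 0.1409]
tool_rot: [-0.001, 0.691, 0.723, -0.002]
contact_force: [-0.1, -0.1, -2.8]
gripper_width: 0.543
grasp_force: 62.2
```

```bash
python3 - <<'E'
from h import *
x,y=case(0,.068); go(x,y,.0661,92.5)
E
```

```text
psi now 92.53 now-axes [-0.952  0.052] after-axes [-0.952  0.053] dz 0.498 wz 0.001 pos [593.9 235.6 140.9] F [-0.1 -0.1 -2.8]
```

Request:
send_rows(rows=[{"x": -0.1, "y": 0.01, "z": 0, "wx": 0, "wy": 0, "wz": 0, "hand": -1}, {"x": -0.2, "y": 0.01, "z": 0, "wx": 0, "wy": 0, "wz": 0, "hand": -1}, {"x": -0.25, "y": 0.01, "z": 0, "wx": 0, "wy": 0, "wz": 0, "hand": -1}, {"x": -0.2, "y": 0.01, "z": 0, "wx": 0, "wy": 0, "wz": 0, "hand": -1}, {"x": -0.15, "y": 0.005, "z": 0, "wx": 0, "wy": 0, "wz": 0, "hand": -1}, {"x": -0.052, "y": 0, "z": 0, "wx": 0, "wy": 0, "wz": 0, "hand": -1}, {"x": 0, "y": 0, "z": 0, "wx": 0, "wy": 0, "wz": 0, "hand": -1}, {"x": 0, "y": 0, "z": 0, "wx": 0, "wy": 0, "wz": 0, "hand": -1}, {"x": 0, "y": 0, "z": 0, "wx": 0, "wy": 0, "wz": 0, "hand": -1}, {"x": 0, "y": 0, "z": 0, "wx": 0, "wy": 0, "wz": 0, "hand": -1}])

```text
time: 35.42
tool_pos: [0.6078, 0.0948, 0.1427]
tool_rot: [-0.0, 0.691, 0.723, -0.0]
contact_force: [0.2, 0.8, -1.2]
gripper_width: 0.543
grasp_force: 62.1
```

Request:
send_rows(rows=[{"x": 0, "y": 0, "z": 0.08, "wx": 0, "wy": 0, "wz": 0, "hand": -1}, {"x": 0, "y": 0, "z": 0.1, "wx": 0, "wy": 0, "wz": 0, "hand": -1}, {"x": 0, "y": 0, "z": 0.1, "wx": 0, "wy": 0, "wz": 0, "hand": -1}, {"x": 0, "y": 0, "z": 0.08, "wx": 0, "wy": 0, "wz": 0, "hand": -1}, {"x": 0, "y": 0, "z": 0.06, "wx": 0, "wy": 0, "wz": 0, "hand": -1}, {"x": 0, "y": 0, "z": 0.04, "wx": 0, "wy": 0, "wz": 0, "hand": -1}, {"x": 0, "y": 0, "z": 0, "wx": 0, "wy": 0, "wz": 0, "hand": -1}, {"x": 0, "y": 0, "z": 0, "wx": 0, "wy": 0, "wz": 0, "hand": -1}, {"x": 0, "y": 0, "z": 0, "wx": 0, "wy": 0, "wz": 0, "hand": -1}, {"x": 0, "y": 0, "z": 0, "wx": 0, "wy": 0, "wz": 0, "hand": -1}])

```text
time: 36.25
tool_pos: [0.609, 0.0936, 0.0753]
tool_rot: [0.001, 0.692, 0.722, 0.001]
contact_force: [-0.2, -0.6, -1.9]
gripper_width: 0.542
grasp_force: 62.1
```

```bash
python3 - <<'E'
from h import *
x,y=case(0,.068); go(x,y,.0661,92.5)
E
```

```text
psi now 92.49 now-axes [-0.002 -0.007] after-axes [-0.002 -0.007] dz 0.061 wz -0.000 pos [609.   93.6  75.3] F [-0.2 -0.6 -1.9]
```

Request:
send_rows(rows=[{"x": 0, "y": 0, "z": 0.03, "wx": 0, "wy": 0, "wz": 0, "hand": -1}, {"x": 0, "y": 0, "z": 0.02, "wx": 0, "wy": 0, "wz": 0, "hand": -1}, {"x": 0, "y": 0, "z": 0.01, "wx": 0, "wy": 0, "wz": 0, "hand": -1}, {"x": 0, "y": 0, "z": 0, "wx": 0, "wy": 0, "wz": 0, "hand": -1}, {"x": 0, "y": 0, "z": 0, "wx": 0, "wy": 0, "wz": 0, "hand": 0.4}, {"x": 0, "y": 0, "z": 0, "wx": 0, "wy": 0, "wz": 0, "hand": 0.4}, {"x": 0, "y": 0, "z": 0, "wx": 0, "wy": 0, "wz": 0, "hand": 0.4}, {"x": 0, "y": 0, "z": -0.05, "wx": 0, "wy": 0, "wz": 0, "hand": 0.4}, {"x": 0, "y": 0, "z": -0.15, "wx": 0, "wy": 0, "wz": 0, "hand": 0.4}, {"x": 0, "y": 0, "z": -0.2, "wx": 0, "wy": 0, "wz": 0, "hand": 0.4}])

```text
time: 37.08
tool_pos: [0.6058, 0.0935, 0.1226]
tool_rot: [-0.002, 0.692, 0.722, -0.002]
contact_force: [1.0, -0.6, 0.3]
gripper_width: 0.7
grasp_force: 0.0
```

Request:
send_rows(rows=[{"x": 0, "y": 0, "z": -0.25, "wx": 0, "wy": 0, "wz": 0, "hand": 0.8}, {"x": 0, "y": 0, "z": -0.25, "wx": 0, "wy": 0, "wz": 0, "hand": 0.8}, {"x": -0.23, "y": -0.07, "z": -0.1, "wx": 0, "wy": 0, "wz": 0, "hand": 0.8}, {"x": -0.23, "y": -0.07, "z": -0.1, "wx": 0, "wy": 0, "wz": 0, "hand": 0.8}, {"x": -0.23, "y": -0.07, "z": -0.1, "wx": 0, "wy": 0, "wz": 0, "hand": 0.8}, {"x": -0.23, "y": -0.07, "z": 0, "wx": 0, "wy": 0, "wz": 0, "hand": 0.8}, {"x": -0.23, "y": -0.07, "z": 0, "wx": 0, "wy": 0, "wz": 0, "hand": 0.8}, {"x": -0.23, "y": -0.07, "z": 0, "wx": 0, "wy": 0, "wz": 0, "hand": 0.8}, {"x": -0.23, "y": -0.07, "z": 0, "wx": 0, "wy": 0, "wz": 0, "hand": 0.8}, {"x": -0.23, "y": -0.07, "z": 0, "wx": 0, "wy": 0, "wz": 0, "hand": 0.8}])

```text
time: 37.92
tool_pos: [0.5356, -0.1874, 0.2458]
tool_rot: [0.001, 0.692, 0.722, 0.0]
contact_force: [1.2, 0.1, 0.3]
gripper_width: 0.901
grasp_force: 0.0
```

Request:
send_rows(rows=[{"x": -0.23, "y": -0.08, "z": 0, "wx": 0, "wy": 0, "wz": 0, "hand": 0.8}, {"x": -0.23, "y": -0.08, "z": 0, "wx": 0, "wy": 0, "wz": 0, "hand": 0.8}, {"x": -0.23, "y": -0.08, "z": 0, "wx": 0, "wy": 0, "wz": 0, "hand": 0.8}, {"x": -0.15, "y": -0.05, "z": 0, "wx": 0, "wy": 0, "wz": 0, "hand": 0.8}, {"x": -0.05, "y": -0.03, "z": 0, "wx": 0, "wy": 0, "wz": 0, "hand": 0.8}, {"x": 0, "y": 0, "z": 0, "wx": 0, "wy": 0, "wz": 0, "hand": 0.8}, {"x": 0, "y": 0, "z": 0, "wx": 0, "wy": 0, "wz": 0, "hand": 0.8}, {"x": 0, "y": 0, "z": 0, "wx": 0, "wy": 0, "wz": 0, "hand": 0.8}, {"x": 0, "y": 0, "z": 0, "wx": 0, "wy": 0, "wz": 0, "hand": 0.8}, {"x": 0, "y": 0, "z": 0, "wx": 0, "wy": 0, "wz": 0, "hand": 0.8}])

```text
time: 38.75
tool_pos: [0.4947, -0.32, 0.2452]
tool_rot: [0.0, 0.691, 0.723, 0.0]
contact_force: [0.3, 0.5, -0.8]
gripper_width: 0.902
grasp_force: 0.0
```

```bash
python3 - <<'E'
from h import *
c,f=snap("wrist","wrist10")
for nm,lo,hi,z,a in (("red",(0,180,90),(8,255,255),.0325,300),):
  cs,l=hsv(f,lo,hi,a)
  for i,q,ce in cs: print(nm,ce.round(),q,rect(c,np.argwhere(l==i)[:,::-1],z))
go(.494,-.243,.0,92.5)
for n in("scene","side"):
  c,f=snap(n,n+"10")
  cs,l=hsv(f,(0,180,90),(8,255,255),30)
  for i,q,ce in cs: 
    r=rect(c,np.argwhere(l==i)[:,::-1],.0325)
    if abs(r[0]-494)<40 and abs(r[1]+243)<40: print(n,ce.round(),q[4],r)
  cs,l=hsv(f,(0,0,170),(180,60,255),20)
  for i,q,ce in cs:
    r=rect(c,np.argwhere(l==i)[:,::-1],.098)
    if abs(r[0]-611)<60 and abs(r[1]-30)<110: print(n,"white",ce.round(),q[4],r)
E
```

```text
red [281.  99.] [ 251   68   61   63 2850] [ 493.8 -245.2   58.    56.4   86.2]
psi now 92.59 now-axes [0.514 0.019] after-axes [0.514 0.018] dz 1.634 wz 0.002 pos [ 494.6 -320.2  245.1] F [ 0.6  0.1 -0.4]
scene [196. 242.] 238 [ 493.2 -246.8   56.8   53.   -38.6]
scene white [307. 187.] 50 [607.  116.7  45.8  12.4   2.4]
scene white [299. 194.] 153 [609.   79.6  47.3  37.7   1.8]
side [286. 292.] 241 [ 490.1 -247.2   58.4   56.4   59.4]
side white [260. 197.] 31 [606.9 120.3  46.5  12.3   5.5]
side white [267. 203.] 104 [608.6  80.6  45.7  40.5   2.4]
```

Request:
send_rows(rows=[{"x": 0.15, "y": 0.013, "z": 0, "wx": 0, "wy": 0, "wz": 0, "hand": 0.8}, {"x": 0.2, "y": 0, "z": 0.05, "wx": 0, "wy": 0, "wz": 0, "hand": 0.8}, {"x": 0.148, "y": 0, "z": 0.15, "wx": 0, "wy": 0, "wz": 0, "hand": 0.8}, {"x": 0, "y": 0, "z": 0.25, "wx": 0, "wy": 0, "wz": 0, "hand": 0.8}, {"x": 0, "y": 0, "z": 0.25, "wx": 0, "wy": 0, "wz": 0, "hand": 0.8}, {"x": 0, "y": 0, "z": 0.25, "wx": 0, "wy": 0, "wz": 0, "hand": 0.8}, {"x": 0, "y": 0, "z": 0.25, "wx": 0, "wy": 0, "wz": 0, "hand": 0.8}, {"x": 0, "y": 0, "z": 0.15, "wx": 0, "wy": 0, "wz": 0, "hand": 0.8}, {"x": 0, "y": 0, "z": 0, "wx": 0, "wy": 0, "wz": 0, "hand": 0.8}, {"x": 0, "y": 0, "z": 0, "wx": 0, "wy": 0, "wz": 0, "hand": 0.8}])

```text
time: 39.73
tool_pos: [0.492, -0.2458, 0.0415]
tool_rot: [-0.002, 0.691, 0.722, -0.0]
contact_force: [-0.1, -0.6, 0.7]
gripper_width: 0.898
grasp_force: 0.0
```

Request:
send_rows(rows=[{"x": 0, "y": 0, "z": 0.1, "wx": 0, "wy": 0, "wz": 0, "hand": 0.8}, {"x": 0, "y": 0, "z": 0.1, "wx": 0, "wy": 0, "wz": 0, "hand": 0.8}, {"x": 0, "y": 0, "z": 0.07, "wx": 0, "wy": 0, "wz": 0, "hand": 0.8}, {"x": 0, "y": 0, "z": 0.025, "wx": 0, "wy": 0, "wz": 0, "hand": 0.8}, {"x": 0, "y": 0, "z": 0, "wx": 0, "wy": 0, "wz": 0, "hand": 0.8}, {"x": 0, "y": 0, "z": 0, "wx": 0, "wy": 0, "wz": 0, "hand": 0.8}, {"x": 0, "y": 0, "z": 0, "wx": 0, "wy": 0, "wz": 0, "hand": -1}, {"x": 0, "y": 0, "z": 0, "wx": 0, "wy": 0, "wz": 0, "hand": -1}, {"x": 0, "y": 0, "z": 0, "wx": 0, "wy": 0, "wz": 0, "hand": -1}, {"x": 0, "y": 0, "z": 0, "wx": 0, "wy": 0, "wz": 0, "hand": -1}])

```text
time: 40.57
tool_pos: [0.4941, -0.2475, 0.0002]
tool_rot: [0.002, 0.692, 0.722, 0.0]
contact_force: [-0.4, 0.5, 5.9]
gripper_width: 0.644
grasp_force: 63.6
```

Request:
send_rows(rows=[{"x": 0, "y": 0, "z": 0, "wx": 0, "wy": 0, "wz": 0, "hand": -1}, {"x": 0, "y": 0, "z": 0, "wx": 0, "wy": 0, "wz": 0, "hand": -1}, {"x": 0, "y": 0, "z": 0, "wx": 0, "wy": 0, "wz": 0, "hand": -1}, {"x": 0, "y": 0, "z": 0, "wx": 0, "wy": 0, "wz": 0, "hand": -1}, {"x": 0, "y": 0, "z": 0, "wx": 0, "wy": 0, "wz": 0, "hand": -1}, {"x": 0, "y": 0, "z": 0, "wx": 0, "wy": 0, "wz": 0, "hand": -1}, {"x": 0, "y": 0, "z": 0, "wx": 0, "wy": 0, "wz": 0, "hand": -1}, {"x": 0, "y": 0, "z": 0, "wx": 0, "wy": 0, "wz": 0, "hand": -1}, {"x": 0, "y": 0, "z": 0, "wx": 0, "wy": 0, "wz": 0, "hand": -1}, {"x": 0, "y": 0, "z": 0, "wx": 0, "wy": 0, "wz": 0, "hand": -1}])

```text
time: 41.4
tool_pos: [0.4942, -0.2475, 0.0002]
tool_rot: [0.002, 0.692, 0.722, 0.0]
contact_force: [-0.0, 0.6, 5.6]
gripper_width: 0.648
grasp_force: 63.7
```

Request:
send_rows(rows=[{"x": 0, "y": 0, "z": -0.05, "wx": 0, "wy": 0, "wz": 0, "hand": -1}, {"x": 0, "y": 0, "z": -0.1, "wx": 0, "wy": 0, "wz": 0, "hand": -1}, {"x": 0, "y": 0, "z": -0.15, "wx": 0, "wy": 0, "wz": 0, "hand": -1}, {"x": 0, "y": 0, "z": -0.2, "wx": 0, "wy": 0, "wz": 0, "hand": -1}, {"x": 0, "y": 0, "z": -0.2, "wx": 0, "wy": 0, "wz": 0, "hand": -1}, {"x": 0, "y": 0, "z": -0.15, "wx": 0, "wy": 0, "wz": 0, "hand": -1}, {"x": 0, "y": 0, "z": -0.1, "wx": 0, "wy": 0, "wz": 0, "hand": -1}, {"x": 0, "y": 0, "z": 0, "wx": 0, "wy": 0, "wz": 0, "hand": -1}, {"x": 0, "y": 0, "z": 0, "wx": 0, "wy": 0, "wz": 0, "hand": -1}, {"x": 0, "y": 0, "z": 0, "wx": 0, "wy": 0, "wz": 0, "hand": -1}])

```text
time: 42.23
tool_pos: [0.4919, -0.246, 0.1393]
tool_rot: [-0.001, 0.692, 0.722, -0.0]
contact_force: [-0.1, 0.0, -1.4]
gripper_width: 0.646
grasp_force: 63.4
```

```bash
python3 - <<'E'
from h import *
x,y=case(0,-.068); go(x,y,.0642,92.5); print(manip.state()["gripper_width"])
E
```

```text
psi now 92.50 now-axes [1.319 0.872] after-axes [1.319 0.872] dz 0.500 wz -0.000 pos [ 491.9 -246.   139.3] F [-0.1  0.  -1.4]
0.6462358635049836
```

Request:
send_rows(rows=[{"x": 0.1, "y": 0.065, "z": 0, "wx": 0, "wy": 0, "wz": 0, "hand": -1}, {"x": 0.2, "y": 0.13, "z": 0, "wx": 0, "wy": 0, "wz": 0, "hand": -1}, {"x": 0.2, "y": 0.13, "z": 0, "wx": 0, "wy": 0, "wz": 0, "hand": -1}, {"x": 0.2, "y": 0.13, "z": 0, "wx": 0, "wy": 0, "wz": 0, "hand": -1}, {"x": 0.2, "y": 0.13, "z": 0, "wx": 0, "wy": 0, "wz": 0, "hand": -1}, {"x": 0.2, "y": 0.13, "z": 0, "wx": 0, "wy": 0, "wz": 0, "hand": -1}, {"x": 0.15, "y": 0.1, "z": 0, "wx": 0, "wy": 0, "wz": 0, "hand": -1}, {"x": 0.069, "y": 0.047, "z": 0, "wx": 0, "wy": 0, "wz": 0, "hand": -1}, {"x": 0, "y": 0, "z": 0, "wx": 0, "wy": 0, "wz": 0, "hand": -1}, {"x": 0, "y": 0, "z": 0, "wx": 0, "wy": 0, "wz": 0, "hand": -1}])

```text
time: 43.07
tool_pos: [0.6123, -0.0432, 0.139]
tool_rot: [-0.001, 0.691, 0.723, -0.001]
contact_force: [0.6, -0.1, -1.0]
gripper_width: 0.646
grasp_force: 63.5
```

Request:
send_rows(rows=[{"x": 0, "y": 0, "z": 0.06, "wx": 0, "wy": 0, "wz": 0, "hand": -1}, {"x": 0, "y": 0, "z": 0.1, "wx": 0, "wy": 0, "wz": 0, "hand": -1}, {"x": 0, "y": 0, "z": 0.1, "wx": 0, "wy": 0, "wz": 0, "hand": -1}, {"x": 0, "y": 0, "z": 0.08, "wx": 0, "wy": 0, "wz": 0, "hand": -1}, {"x": 0, "y": 0, "z": 0.06, "wx": 0, "wy": 0, "wz": 0, "hand": -1}, {"x": 0, "y": 0, "z": 0.04, "wx": 0, "wy": 0, "wz": 0, "hand": -1}, {"x": 0, "y": 0, "z": 0, "wx": 0, "wy": 0, "wz": 0, "hand": -1}, {"x": 0, "y": 0, "z": 0, "wx": 0, "wy": 0, "wz": 0, "hand": -1}, {"x": 0, "y": 0, "z": 0, "wx": 0, "wy": 0, "wz": 0, "hand": -1}, {"x": 0, "y": 0, "z": 0, "wx": 0, "wy": 0, "wz": 0, "hand": -1}])

```text
time: 43.9
tool_pos: [0.6142, -0.0434, 0.076]
tool_rot: [0.001, 0.692, 0.722, 0.001]
contact_force: [0.4, 0.1, -1.2]
gripper_width: 0.648
grasp_force: 63.5
```

```bash
python3 - <<'E'
from h import *
x,y=case(0,-.068); go(x,y,.0642,92.5)
E
```

```text
psi now 92.50 now-axes [ 0.005 -0.001] after-axes [ 0.005 -0.001] dz 0.079 wz 0.000 pos [614.2 -43.4  76. ] F [ 0.4  0.1 -1.2]
```

Request:
send_rows(rows=[{"x": 0, "y": 0, "z": 0.03, "wx": 0, "wy": 0, "wz": 0, "hand": -1}, {"x": 0, "y": 0, "z": 0.03, "wx": 0, "wy": 0, "wz": 0, "hand": -1}, {"x": 0, "y": 0, "z": 0.018, "wx": 0, "wy": 0, "wz": 0, "hand": -1}, {"x": 0, "y": 0, "z": 0, "wx": 0, "wy": 0, "wz": 0, "hand": -1}, {"x": 0, "y": 0, "z": 0, "wx": 0, "wy": 0, "wz": 0, "hand": -1}, {"x": 0, "y": 0, "z": 0, "wx": 0, "wy": 0, "wz": 0, "hand": 0.7}, {"x": 0, "y": 0, "z": 0, "wx": 0, "wy": 0, "wz": 0, "hand": 0.7}, {"x": 0, "y": 0, "z": 0, "wx": 0, "wy": 0, "wz": 0, "hand": 0.7}, {"x": 0, "y": 0, "z": -0.05, "wx": 0, "wy": 0, "wz": 0, "hand": 0.7}, {"x": 0, "y": 0, "z": -0.15, "wx": 0, "wy": 0, "wz": 0, "hand": 0.7}])

```text
time: 44.73
tool_pos: [0.6103, -0.0427, 0.0892]
tool_rot: [-0.003, 0.692, 0.722, -0.002]
contact_force: [-0.3, -0.6, -0.2]
gripper_width: 0.849
grasp_force: 0.0
```

Request:
send_rows(rows=[{"x": 0, "y": 0, "z": -0.2, "wx": 0, "wy": 0, "wz": 0, "hand": 0.7}, {"x": 0, "y": 0, "z": -0.25, "wx": 0, "wy": 0, "wz": 0, "hand": 0.7}, {"x": 0, "y": 0, "z": -0.25, "wx": 0, "wy": 0, "wz": 0, "hand": 0.7}, {"x": 0, "y": 0, "z": -0.25, "wx": 0, "wy": 0, "wz": 0, "hand": 0.3}, {"x": 0, "y": 0, "z": -0.25, "wx": 0, "wy": 0, "wz": 0, "hand": 0.3}, {"x": 0.2, "y": -0.1, "z": -0.1, "wx": 0, "wy": 0, "wz": 0, "hand": 0.3}, {"x": 0.23, "y": -0.1, "z": 0, "wx": 0, "wy": 0, "wz": 0, "hand": 0.3}, {"x": 0.23, "y": -0.1, "z": 0, "wx": 0, "wy": 0, "wz": 0, "hand": 0.3}, {"x": 0.23, "y": -0.1, "z": 0, "wx": 0, "wy": 0, "wz": 0, "hand": 0.3}, {"x": 0.23, "y": -0.1, "z": 0, "wx": 0, "wy": 0, "wz": 0, "hand": 0.3}])

```text
time: 45.57
tool_pos: [0.5302, 0.1225, 0.2888]
tool_rot: [0.0, 0.692, 0.722, 0.0]
contact_force: [0.1, 0.4, -0.5]
gripper_width: 0.65
grasp_force: 0.0
```

Request:
send_rows(rows=[{"x": 0.23, "y": -0.1, "z": 0, "wx": 0, "wy": 0, "wz": 0, "hand": 0.3}, {"x": 0.23, "y": -0.1, "z": 0, "wx": 0, "wy": 0, "wz": 0, "hand": 0.3}, {"x": 0.1, "y": -0.05, "z": 0, "wx": 0, "wy": 0, "wz": 0, "hand": 0.3}, {"x": 0, "y": 0, "z": 0, "wx": 0, "wy": 0, "wz": 0, "hand": 0.3}, {"x": 0, "y": 0, "z": 0, "wx": 0, "wy": 0, "wz": 0, "hand": 0.3}, {"x": 0, "y": 0, "z": 0, "wx": 0, "wy": 0, "wz": 0, "hand": 0.3}, {"x": 0, "y": 0, "z": 0, "wx": 0, "wy": 0, "wz": 0, "hand": 0.3}, {"x": 0, "y": 0, "z": 0, "wx": 0, "wy": 0, "wz": 0, "hand": 0.3}, {"x": 0, "y": 0, "z": 0, "wx": 0, "wy": 0, "wz": 0, "hand": 0.3}, {"x": 0, "y": 0, "z": 0, "wx": 0, "wy": 0, "wz": 0, "hand": 0.3}])

```text
time: 46.4
tool_pos: [0.4903, 0.2029, 0.288]
tool_rot: [-0.0, 0.692, 0.722, -0.0]
contact_force: [0.2, -0.1, -0.4]
gripper_width: 0.653
grasp_force: 0.0
```

```bash
python3 - <<'E'
from h import *
c,f=snap("wrist","wrist11"); np.save("c11.npy",c,allow_pickle=True)
s=manip.state(); print(s["tool_pos"])
for n in("scene","side"): snap(n,n+"11")
c2=calibration("scene"); print(to_world(c2,[(355,131),(318,137),(378,111),(392,133),(333,164)],.04).round(3), "wrist px of handle", proj(c,to_world(c2,[(355,131)],.059)))
for n in("scene","side","wrist"):
  cc=c if n=="wrist" else calibration(n); f=cv2.imread(f"pics/{n}11.png")
  for nm,lo,hi,z in (("red",(0,180,90),(8,255,255),.0965),("yellow",(25,150,70),(34,255,255),.02),("white",(0,0,165),(180,60,255),.098)):
    cs,l=hsv(f,lo,hi,20)
    for i,q,ce in cs:
      r=rect(cc,np.argwhere(l==i)[:,::-1],z)
      if abs(r[0]-560)<180 and abs(r[1]-200)<280: print(n,nm,ce.round(),q[4],r)
E
```

```text
[0.49029817 0.20307646 0.28806566]
[[0.526 0.445 0.04 ]
 [0.456 0.327 0.04 ]
 [0.519 0.581 0.04 ]
 [0.622 0.537 0.04 ]
 [0.575 0.279 0.04 ]] wrist px of handle [[338.46394252 -70.63132849]]
scene red [244. 194.] 57 [ 4.867e+02 -4.600e+01  8.340e+01  1.210e+01  2.000e-01]
scene red [271. 218.] 229 [616.5 -43.4  53.   51.8 -42.7]
scene yellow [325. 150.] 49 [506.  312.6  68.5  14.4 -13.4]
scene white [307. 187.] 50 [607.  116.7  45.8  12.4   2.4]
scene white [299. 194.] 155 [609.2  79.1  47.4  38.5   2.5]
side red [286. 223.] 170 [610.7 -43.1  54.   52.   59.2]
side yellow [213. 192.] 20 [512.7 325.8  45.   21.6  22.1]
side white [260. 197.] 31 [606.9 120.3  46.5  12.3   5.5]
side white [267. 203.] 102 [608.6  80.6  45.7  40.5   2.4]
wrist red [244. 326.] 30 [459.4  42.7  16.1   1.2   2.5]
wrist red [240. 336.] 713 [455.4  30.8  74.7  12.9   4.1]
wrist red [211. 363.] 74 [424.7  -5.6  12.1   7.8  89.6]
wrist red [270. 362.] 108 [489.3  -0.7  13.3  10.4   2.5]
wrist yellow [298.  65.] 297 [507.  315.3  60.5   5.5 -11.7]
wrist white [314.  31.] 9246 [511.3 343.2 127.5  67.4 -11.3]
wrist white [397. 267.] 388 [611.4 117.6  41.5  13.3   2.2]
wrist white [408. 290.] 83 [628.4  92.3  13.8  11.3 -87.9]
wrist white [178. 303.] 96 [389.1  67.9  12.9  11.1 -87.3]
wrist white [382. 303.] 100 [606.   77.   12.9  12.1 -87.9]
```

View pics/wrist11.png

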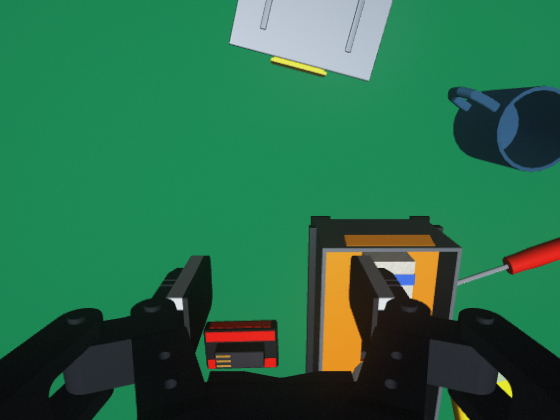

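Request:
send_rows(rows=[{"x": 0.1, "y": 0.02, "z": -0.05, "wx": 0, "wy": 0, "wz": 0, "hand": 0.3}, {"x": 0.2, "y": 0.04, "z": -0.1, "wx": 0, "wy": 0, "wz": 0, "hand": 0.3}, {"x": 0.22, "y": 0.04, "z": -0.1, "wx": 0, "wy": 0, "wz": 0, "hand": 0.3}, {"x": 0.22, "y": 0.04, "z": -0.1, "wx": 0, "wy": 0, "wz": 0, "hand": 0.3}, {"x": 0.16, "y": 0.03, "z": -0.05, "wx": 0, "wy": 0, "wz": 0, "hand": 0.3}, {"x": 0, "y": 0, "z": 0, "wx": 0, "wy": 0, "wz": 0.1, "hand": 0.3}, {"x": 0, "y": 0, "z": 0, "wx": 0, "wy": 0, "wz": 0.1, "hand": 0.3}, {"x": 0, "y": 0, "z": 0, "wx": 0, "wy": 0, "wz": 0.1, "hand": 0.3}, {"x": 0, "y": 0, "z": 0, "wx": 0, "wy": 0, "wz": 0, "hand": 0.3}, {"x": 0, "y": 0, "z": 0, "wx": 0, "wy": 0, "wz": 0, "hand": 0.3}])

```text
time: 47.38
tool_pos: [0.5096, 0.3396, 0.348]
tool_rot: [-0.0, 0.771, 0.637, -0.0]
contact_force: [-0.2, -0.2, 1.2]
gripper_width: 0.648
grasp_force: 0.0
```

```bash
python3 - <<'E'
from h import *
manip.state(); c,f=snap("wrist","wrist12"); H=cv2.cvtColor(f,cv2.COLOR_BGR2HSV)
m=cv2.inRange(H,np.array((0,0,130)),np.array((180,60,255)))
n,l,s,ce=cv2.connectedComponentsWithStats(m)
for i in range(1,n):
  if s[i][4]>1500: print("grey",ce[i].round(),s[i],rect(c,np.argwhere(l==i)[:,::-1],.035))
k=cv2.inRange(H,np.array((0,0,0)),np.array((180,255,60))); k[250:]=0
n,l,s,ce=cv2.connectedComponentsWithStats(k)
for i in range(1,n):
  if s[i][4]>400: print("black",ce[i].round(),s[i],rect(c,np.argwhere(l==i)[:,::-1],.059))
y=cv2.inRange(H,np.array((24,120,70)),np.array((34,255,255)))
n,l,s,ce=cv2.connectedComponentsWithStats(y)
for i in range(1,n):
  if s[i][4]>100: print("yellow",ce[i].round(),s[i],rect(c,np.argwhere(l==i)[:,::-1],.033))
go(.535,.435,.06,78)
E
```

```text
grey [282.  89.] [  218     0   131   181 21340] [528.8 420.7 211.1 150.9  78.4]
black [445. 181.] [ 420  156   69   68 1639] [708.6 278.6  81.   67.7  54.9]
black [487. 201.] [ 453  170   61   60 2381] [754.8 246.3  76.6  67.1  55.5]
yellow [280. 182.] [258 181  46   3 136] [506.3 314.1  58.2   2.6 -10.9]
psi now 79.10 now-axes [0.657 0.046] after-axes [0.658 0.033] dz 1.920 wz 0.024 pos [509.6 339.5 348. ] F [ 0.  -1.1  0.4]
```

Request:
send_rows(rows=[{"x": 0.1, "y": 0.01, "z": 0, "wx": 0, "wy": 0, "wz": 0.015, "hand": 0.3}, {"x": 0.15, "y": 0, "z": 0.1, "wx": 0, "wy": 0, "wz": 0, "hand": 0.3}, {"x": 0.1, "y": 0, "z": 0.15, "wx": 0, "wy": 0, "wz": 0, "hand": 0.3}, {"x": 0, "y": 0, "z": 0.15, "wx": 0, "wy": 0, "wz": 0, "hand": 0.3}, {"x": 0, "y": 0, "z": 0.1, "wx": 0, "wy": 0, "wz": 0, "hand": 0.3}, {"x": 0, "y": 0, "z": 0.1, "wx": 0, "wy": 0, "wz": 0, "hand": 0.3}, {"x": 0, "y": 0, "z": 0, "wx": 0, "wy": 0, "wz": 0, "hand": 0.3}, {"x": 0, "y": 0, "z": 0, "wx": 0, "wy": 0, "wz": 0, "hand": 0.3}, {"x": 0, "y": 0, "z": 0, "wx": 0, "wy": 0, "wz": 0, "hand": 0.3}, {"x": 0, "y": 0, "z": 0, "wx": 0, "wy": 0, "wz": 0, "hand": 0.3}])

```text
time: 48.27
tool_pos: [0.5223, 0.3909, 0.2604]
tool_rot: [0.0, 0.775, 0.631, 0.002]
contact_force: [0.5, -0.5, 0.2]
gripper_width: 0.649
grasp_force: 0.0
```

```bash
python3 - <<'E'
from h import *
manip.state(); c,f=snap("wrist","wrist13"); H=cv2.cvtColor(f,cv2.COLOR_BGR2HSV)
m=cv2.inRange(H,np.array((0,0,130)),np.array((180,60,255)))
n,l,s,ce=cv2.connectedComponentsWithStats(m)
for i in range(1,n):
  if s[i][4]>1500: print("grey",ce[i].round(),s[i],rect(c,np.argwhere(l==i)[:,::-1],.035))
u=proj(c,[(.532,.437,.059),(.508,.317,.035)]); print(u.round())
for v in(60,90,120):
  k=cv2.inRange(H,np.array((0,0,0)),np.array((180,255,v)))
  k&=cv2.inRange(H,np.array((0,0,0)),np.array((180,110,255)))
  n,l,s,ce=cv2.connectedComponentsWithStats(k)
  for i in range(1,n):
    if 300<s[i][4]<15000 and ce[i][1]<250: print("dark",v,ce[i].round(),s[i],rect(c,np.argwhere(l==i)[:,::-1],.059))
go(.532,.437,.0,78.4)
E
```

```text
grey [279. 117.] [  199     0   160   243 34484] [531.9 436.  241.1 151.   78.4]
[[279. 130.]
 [279. 243.]]
dark 90 [278. 130.] [ 271   88   16   85 1346] [531.8 436.4  78.6  14.6  78.3]
dark 120 [279. 130.] [ 270   88   18   85 1430] [532.  436.4  78.7  15.8  78.6]
psi now 78.31 now-axes [0.314 0.001] after-axes [0.314 0.002] dz 1.735 wz -0.002 pos [522.3 391.  260.3] F [-0.3 -0.1 -0.9]
```

Request:
send_rows(rows=[{"x": 0.1, "y": 0.002, "z": 0.05, "wx": 0, "wy": 0, "wz": 0, "hand": 0.3}, {"x": 0.15, "y": 0, "z": 0.1, "wx": 0, "wy": 0, "wz": 0, "hand": 0.3}, {"x": 0.06, "y": 0, "z": 0.2, "wx": 0, "wy": 0, "wz": 0, "hand": 0.3}, {"x": 0, "y": 0, "z": 0.25, "wx": 0, "wy": 0, "wz": 0, "hand": 0.3}, {"x": 0, "y": 0, "z": 0.25, "wx": 0, "wy": 0, "wz": 0, "hand": 0.3}, {"x": 0, "y": 0, "z": 0.2, "wx": 0, "wy": 0, "wz": 0, "hand": 0.3}, {"x": 0, "y": 0, "z": 0.15, "wx": 0, "wy": 0, "wz": 0, "hand": 0.3}, {"x": 0, "y": 0, "z": 0.1, "wx": 0, "wy": 0, "wz": 0, "hand": 0.3}, {"x": 0, "y": 0, "z": 0, "wx": 0, "wy": 0, "wz": 0, "hand": 0.3}, {"x": 0, "y": 0, "z": 0, "wx": 0, "wy": 0, "wz": 0, "hand": 0.3}])

```text
time: 49.15
tool_pos: [0.5316, 0.4364, 0.0636]
tool_rot: [0.0, 0.775, 0.631, 0.0]
contact_force: [0.9, -0.3, 1.1]
gripper_width: 0.647
grasp_force: 0.0
```

Request:
send_rows(rows=[{"x": 0, "y": 0, "z": 0.1, "wx": 0, "wy": 0, "wz": 0, "hand": 0.3}, {"x": 0, "y": 0, "z": 0.08, "wx": 0, "wy": 0, "wz": 0, "hand": 0.3}, {"x": 0, "y": 0, "z": 0.05, "wx": 0, "wy": 0, "wz": 0, "hand": 0.3}, {"x": 0, "y": 0, "z": 0.03, "wx": 0, "wy": 0, "wz": 0, "hand": 0.3}, {"x": 0, "y": 0, "z": 0, "wx": 0, "wy": 0, "wz": 0, "hand": 0.3}, {"x": 0, "y": 0, "z": 0, "wx": 0, "wy": 0, "wz": 0, "hand": 0.3}, {"x": 0, "y": 0, "z": 0, "wx": 0, "wy": 0, "wz": 0, "hand": 0.3}, {"x": 0, "y": 0, "z": 0, "wx": 0, "wy": 0, "wz": 0, "hand": 0.3}, {"x": 0, "y": 0, "z": 0, "wx": 0, "wy": 0, "wz": 0, "hand": 0.3}, {"x": 0, "y": 0, "z": 0, "wx": 0, "wy": 0, "wz": 0, "hand": 0.3}])

```text
time: 49.98
tool_pos: [0.5315, 0.4364, 0.0247]
tool_rot: [0.0, 0.775, 0.632, 0.0]
contact_force: [-0.7, 0.2, 0.2]
gripper_width: 0.652
grasp_force: 0.0
```

```bash
python3 - <<'E'
from h import *
go(.5319,.4364,.023,78.4)
E
```

```text
psi now 78.33 now-axes [0.    0.003] after-axes [0.    0.003] dz 0.011 wz -0.002 pos [531.5 436.4  24.7] F [-0.7  0.2  0.2]
```

Request:
send_rows(rows=[{"x": 0, "y": 0, "z": 0.01, "wx": 0, "wy": 0, "wz": 0, "hand": 0.3}, {"x": 0, "y": 0, "z": 0, "wx": 0, "wy": 0, "wz": 0, "hand": -1}, {"x": 0, "y": 0, "z": 0, "wx": 0, "wy": 0, "wz": 0, "hand": -1}, {"x": 0, "y": 0, "z": 0, "wx": 0, "wy": 0, "wz": 0, "hand": -1}, {"x": 0, "y": 0, "z": 0, "wx": 0, "wy": 0, "wz": 0, "hand": -1}, {"x": 0, "y": 0, "z": 0, "wx": 0, "wy": 0, "wz": 0, "hand": -1}, {"x": 0, "y": 0, "z": 0, "wx": 0, "wy": 0, "wz": 0, "hand": -1}, {"x": 0, "y": 0, "z": 0, "wx": 0, "wy": 0, "wz": 0, "hand": -1}, {"x": 0, "y": 0, "z": 0, "wx": 0, "wy": 0, "wz": 0, "hand": -1}, {"x": 0, "y": 0, "z": 0, "wx": 0, "wy": 0, "wz": 0, "hand": -1}])

```text
time: 50.82
tool_pos: [0.5314, 0.4363, 0.0228]
tool_rot: [0.0, 0.775, 0.632, 0.0]
contact_force: [-0.3, 0.7, 1.0]
gripper_width: 0.167
grasp_force: 62.3
```

Request:
send_rows(rows=[{"x": 0, "y": 0, "z": -0.04, "wx": 0, "wy": 0, "wz": 0, "hand": -1}, {"x": 0, "y": 0, "z": -0.08, "wx": 0, "wy": 0, "wz": 0, "hand": -1}, {"x": 0, "y": 0, "z": -0.12, "wx": 0, "wy": 0, "wz": 0, "hand": -1}, {"x": 0, "y": 0, "z": -0.16, "wx": 0, "wy": 0, "wz": 0, "hand": -1}, {"x": 0, "y": 0, "z": -0.2, "wx": 0, "wy": 0, "wz": -0.08, "hand": -1}, {"x": 0, "y": 0, "z": -0.2, "wx": 0, "wy": 0, "wz": -0.08, "hand": -1}, {"x": 0, "y": 0, "z": -0.15, "wx": 0, "wy": 0, "wz": -0.08, "hand": -1}, {"x": 0, "y": 0, "z": -0.05, "wx": 0, "wy": 0, "wz": -0.075, "hand": -1}, {"x": 0, "y": 0, "z": 0, "wx": 0, "wy": 0, "wz": 0, "hand": -1}, {"x": 0, "y": 0, "z": 0, "wx": 0, "wy": 0, "wz": 0, "hand": -1}])

```text
time: 51.65
tool_pos: [0.5312, 0.4362, 0.1733]
tool_rot: [0.0, 0.692, 0.722, 0.0]
contact_force: [-0.1, 0.1, -3.0]
gripper_width: 0.169
grasp_force: 61.8
```

```bash
python3 - <<'E'
from h import *
go(CX,CY,.1,92.5); s=manip.state(); print(s["gripper_width"],s["grasp_force"])
E
```

```text
psi now 92.41 now-axes [-2.76   0.416] after-axes [-2.76   0.412] dz 0.489 wz -0.002 pos [531.2 436.2 173.3] F [-0.1  0.1 -3. ]
0.1685943703012824 61.83432698249817
```

Request:
send_rows(rows=[{"x": -0.1, "y": 0.015, "z": 0, "wx": 0, "wy": 0, "wz": 0, "hand": -1}, {"x": -0.2, "y": 0.03, "z": 0, "wx": 0, "wy": 0, "wz": 0, "hand": -1}, {"x": -0.23, "y": 0.035, "z": 0, "wx": 0, "wy": 0, "wz": 0, "hand": -1}, {"x": -0.23, "y": 0.035, "z": 0, "wx": 0, "wy": 0, "wz": 0, "hand": -1}, {"x": -0.23, "y": 0.035, "z": 0, "wx": 0, "wy": 0, "wz": 0, "hand": -1}, {"x": -0.23, "y": 0.035, "z": 0, "wx": 0, "wy": 0, "wz": 0, "hand": -1}, {"x": -0.23, "y": 0.035, "z": 0, "wx": 0, "wy": 0, "wz": 0, "hand": -1}, {"x": -0.23, "y": 0.035, "z": 0, "wx": 0, "wy": 0, "wz": 0, "hand": -1}, {"x": -0.23, "y": 0.035, "z": 0, "wx": 0, "wy": 0, "wz": 0, "hand": -1}, {"x": -0.23, "y": 0.035, "z": 0, "wx": 0, "wy": 0, "wz": 0, "hand": -1}])

```text
time: 52.48
tool_pos: [0.5925, 0.1152, 0.1703]
tool_rot: [-0.001, 0.692, 0.722, -0.002]
contact_force: [0.7, 0.7, -2.7]
gripper_width: 0.174
grasp_force: 61.8
```

Request:
send_rows(rows=[{"x": -0.23, "y": 0.035, "z": 0, "wx": 0, "wy": 0, "wz": 0, "hand": -1}, {"x": -0.2, "y": 0.03, "z": 0, "wx": 0, "wy": 0, "wz": 0, "hand": -1}, {"x": -0.13, "y": 0.015, "z": 0, "wx": 0, "wy": 0, "wz": 0, "hand": -1}, {"x": -0.06, "y": 0.011, "z": 0, "wx": 0, "wy": 0, "wz": 0, "hand": -1}, {"x": 0, "y": 0, "z": 0, "wx": 0, "wy": 0, "wz": 0, "hand": -1}, {"x": 0, "y": 0, "z": 0, "wx": 0, "wy": 0, "wz": 0, "hand": -1}, {"x": 0, "y": 0, "z": 0, "wx": 0, "wy": 0, "wz": 0, "hand": -1}, {"x": 0, "y": 0, "z": 0, "wx": 0, "wy": 0, "wz": 0, "hand": -1}, {"x": 0, "y": 0, "z": 0, "wx": 0, "wy": 0, "wz": 0, "hand": -1}, {"x": 0, "y": 0, "z": 0, "wx": 0, "wy": 0, "wz": 0, "hand": -1}])

```text
time: 53.32
tool_pos: [0.6115, 0.0264, 0.1726]
tool_rot: [-0.0, 0.691, 0.723, 0.0]
contact_force: [-0.5, 0.3, -2.6]
gripper_width: 0.169
grasp_force: 61.8
```

```bash
python3 - <<'E'
from h import *
go(CX,CY,.11,92.5); st=manip.state(); zc=st["tool_pos"][2]-.0228
c,f=snap("wrist","wrist14"); H=cv2.cvtColor(f,cv2.COLOR_BGR2HSV)
m=cv2.inRange(H,np.array((0,0,130)),np.array((180,60,255)))
n,l,s,ce=cv2.connectedComponentsWithStats(m)
for i in range(1,n):
  if s[i][4]>1500: print("grey",ce[i].round(),s[i],rect(c,np.argwhere(l==i)[:,::-1],zc+.035))
E
```

```text
psi now 92.58 now-axes [-0.007 -0.004] after-axes [-0.007 -0.004] dz 0.417 wz 0.002 pos [611.5  26.4 172.6] F [-0.5  0.3 -2.6]
grey [283. 139.] [    77      0    413    320 103056] [620.6  67.8 168.8 131.4   2.8]
```

Request:
send_rows(rows=[{"x": -0.008, "y": -0.003, "z": 0.03, "wx": 0, "wy": 0, "wz": 0, "hand": -1}, {"x": 0, "y": 0, "z": 0.06, "wx": 0, "wy": 0, "wz": 0, "hand": -1}, {"x": 0, "y": 0, "z": 0.08, "wx": 0, "wy": 0, "wz": 0, "hand": -1}, {"x": 0, "y": 0, "z": 0.08, "wx": 0, "wy": 0, "wz": 0, "hand": -1}, {"x": 0, "y": 0, "z": 0.06, "wx": 0, "wy": 0, "wz": 0, "hand": -1}, {"x": 0, "y": 0, "z": 0.05, "wx": 0, "wy": 0, "wz": 0, "hand": -1}, {"x": 0, "y": 0, "z": 0, "wx": 0, "wy": 0, "wz": 0, "hand": -1}, {"x": 0, "y": 0, "z": 0, "wx": 0, "wy": 0, "wz": 0, "hand": -1}, {"x": 0, "y": 0, "z": 0, "wx": 0, "wy": 0, "wz": 0, "hand": -1}, {"x": 0, "y": 0, "z": 0, "wx": 0, "wy": 0, "wz": 0, "hand": -1}])

```text
time: 54.2
tool_pos: [0.6119, 0.0241, 0.1196]
tool_rot: [0.001, 0.692, 0.722, 0.001]
contact_force: [0.1, 0.3, -1.3]
gripper_width: 0.169
grasp_force: 61.7
```

```bash
python3 - <<'E'
from h import *
st=manip.state(); print(st["tool_pos"],st["contact_force"],st["ft_torque"])
o=[]
for n in("scene","side"):
  c,f=snap(n,n+"15"); u=proj(c,[(CX,CY,.1)])[0].astype(int); o.append(cv2.resize(f[u[1]-42:u[1]+43,u[0]-50:u[0]+50],None,fx=4,fy=4,interpolation=cv2.INTER_CUBIC))
cv2.imwrite("pics/v15.png",np.hstack(o))
E
```

```text
[0.61192628 0.02405922 0.11960367] [ 0.14724256  0.25714468 -1.3450276 ] [-0.06711004 -0.05373139  0.02747527]
```

View pics/v15.png

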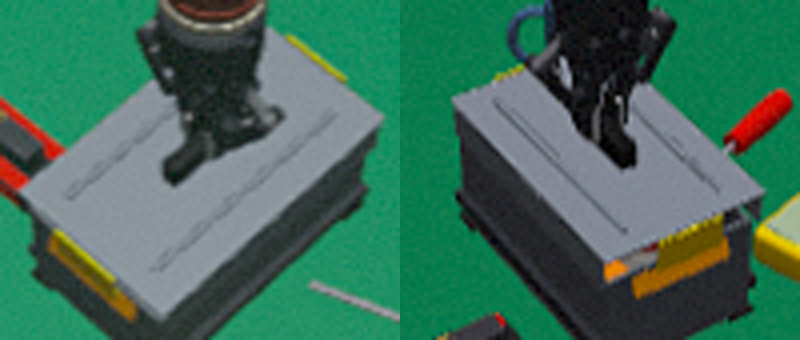

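Request:
send_rows(rows=[{"x": 0, "y": 0, "z": 0.025, "wx": 0, "wy": 0, "wz": 0, "hand": -1}, {"x": 0, "y": 0, "z": 0.025, "wx": 0, "wy": 0, "wz": 0, "hand": -1}, {"x": 0, "y": 0, "z": 0.025, "wx": 0, "wy": 0, "wz": 0, "hand": -1}, {"x": 0, "y": 0, "z": 0, "wx": 0, "wy": 0, "wz": 0, "hand": -1}, {"x": 0, "y": 0, "z": 0, "wx": 0, "wy": 0, "wz": 0, "hand": -1}, {"x": 0, "y": 0, "z": 0, "wx": 0, "wy": 0, "wz": 0, "hand": -1}, {"x": 0, "y": 0, "z": 0, "wx": 0, "wy": 0, "wz": 0, "hand": -1}, {"x": 0, "y": 0, "z": 0, "wx": 0, "wy": 0, "wz": 0, "hand": -1}, {"x": 0, "y": 0, "z": 0, "wx": 0, "wy": 0, "wz": 0, "hand": -1}, {"x": 0, "y": 0, "z": 0, "wx": 0, "wy": 0, "wz": 0, "hand": -1}])

```text
time: 55.13
tool_pos: [0.6111, 0.0243, 0.1072]
tool_rot: [-0.0, 0.692, 0.722, -0.0]
contact_force: [1.0, 1.7, -3.1]
gripper_width: 0.166
grasp_force: 61.8
```

Request:
send_rows(rows=[{"x": 0, "y": 0, "z": 0.02, "wx": 0, "wy": 0, "wz": 0, "hand": -1}, {"x": 0, "y": 0, "z": 0.02, "wx": 0, "wy": 0, "wz": 0, "hand": -1}, {"x": 0, "y": 0, "z": 0.02, "wx": 0, "wy": 0, "wz": 0, "hand": -1}, {"x": 0, "y": 0, "z": 0.02, "wx": 0, "wy": 0, "wz": 0, "hand": -1}, {"x": 0, "y": 0, "z": 0.015, "wx": 0, "wy": 0, "wz": 0, "hand": -1}, {"x": 0, "y": 0, "z": 0, "wx": 0, "wy": 0, "wz": 0, "hand": -1}, {"x": 0, "y": 0, "z": 0, "wx": 0, "wy": 0, "wz": 0, "hand": -1}, {"x": 0, "y": 0, "z": 0, "wx": 0, "wy": 0, "wz": 0, "hand": -1}, {"x": 0, "y": 0, "z": 0, "wx": 0, "wy": 0, "wz": 0, "hand": -1}, {"x": 0, "y": 0, "z": 0, "wx": 0, "wy": 0, "wz": 0, "hand": -1}])

```text
time: 55.97
tool_pos: [0.6112, 0.0242, 0.0928]
tool_rot: [-0.0, 0.692, 0.722, -0.0]
contact_force: [1.7, 2.3, -1.1]
gripper_width: 0.166
grasp_force: 62.0
```

Request:
send_rows(rows=[{"x": 0, "y": 0, "z": 0.015, "wx": 0, "wy": 0, "wz": 0, "hand": -1}, {"x": 0, "y": 0, "z": 0.015, "wx": 0, "wy": 0, "wz": 0, "hand": -1}, {"x": 0, "y": 0, "z": 0.015, "wx": 0, "wy": 0, "wz": 0, "hand": -1}, {"x": 0, "y": 0, "z": 0, "wx": 0, "wy": 0, "wz": 0, "hand": -1}, {"x": 0, "y": 0, "z": 0, "wx": 0, "wy": 0, "wz": 0, "hand": -1}, {"x": 0, "y": 0, "z": 0, "wx": 0, "wy": 0, "wz": 0, "hand": -1}, {"x": 0, "y": 0, "z": 0, "wx": 0, "wy": 0, "wz": 0, "hand": -1}, {"x": 0, "y": 0, "z": 0, "wx": 0, "wy": 0, "wz": 0, "hand": -1}, {"x": 0, "y": 0, "z": 0, "wx": 0, "wy": 0, "wz": 0, "hand": -1}, {"x": 0, "y": 0, "z": 0, "wx": 0, "wy": 0, "wz": 0, "hand": -1}])

```text
time: 56.8
tool_pos: [0.6112, 0.0242, 0.0927]
tool_rot: [-0.0, 0.691, 0.722, -0.001]
contact_force: [-14.8, 2.6, 27.0]
gripper_width: 0.171
grasp_force: 65.7
```

Request:
send_rows(rows=[{"x": 0, "y": 0, "z": -0.02, "wx": 0, "wy": 0, "wz": 0, "hand": -1}, {"x": 0, "y": 0, "z": -0.025, "wx": 0, "wy": 0, "wz": 0, "hand": -1}, {"x": 0, "y": 0, "z": 0, "wx": 0, "wy": 0, "wz": 0, "hand": -1}, {"x": 0, "y": 0, "z": 0, "wx": 0, "wy": 0, "wz": 0, "hand": 0.3}, {"x": 0, "y": 0, "z": 0, "wx": 0, "wy": 0, "wz": 0, "hand": 0.3}, {"x": 0, "y": 0, "z": 0, "wx": 0, "wy": 0, "wz": 0, "hand": 0.3}, {"x": 0, "y": 0, "z": 0, "wx": 0, "wy": 0, "wz": 0, "hand": 0.3}, {"x": 0, "y": 0, "z": -0.05, "wx": 0, "wy": 0, "wz": 0, "hand": 0.3}, {"x": 0, "y": 0, "z": -0.15, "wx": 0, "wy": 0, "wz": 0, "hand": 0.3}, {"x": 0, "y": 0, "z": -0.2, "wx": 0, "wy": 0, "wz": 0, "hand": 0.3}])

```text
time: 57.63
tool_pos: [0.609, 0.0242, 0.1509]
tool_rot: [-0.002, 0.692, 0.722, -0.002]
contact_force: [0.7, -0.7, -0.3]
gripper_width: 0.647
grasp_force: 0.0
```

Request:
send_rows(rows=[{"x": 0, "y": 0, "z": -0.25, "wx": 0, "wy": 0, "wz": 0, "hand": 0.3}, {"x": 0, "y": 0, "z": -0.25, "wx": 0, "wy": 0, "wz": 0, "hand": 0.3}, {"x": -0.1, "y": 0, "z": -0.25, "wx": 0, "wy": 0, "wz": 0, "hand": 0.3}, {"x": -0.15, "y": 0, "z": -0.25, "wx": 0, "wy": 0, "wz": 0, "hand": 0.3}, {"x": -0.15, "y": 0, "z": -0.2, "wx": 0, "wy": 0, "wz": 0, "hand": 0.3}, {"x": -0.1, "y": 0, "z": -0.1, "wx": 0, "wy": 0, "wz": 0, "hand": 0.3}, {"x": 0, "y": 0, "z": 0, "wx": 0, "wy": 0, "wz": 0, "hand": 0.3}, {"x": 0, "y": 0, "z": 0, "wx": 0, "wy": 0, "wz": 0, "hand": 0.3}, {"x": 0, "y": 0, "z": 0, "wx": 0, "wy": 0, "wz": 0, "hand": 0.3}, {"x": 0, "y": 0, "z": 0, "wx": 0, "wy": 0, "wz": 0, "hand": 0.3}])

```text
time: 58.47
tool_pos: [0.6136, -0.0488, 0.3439]
tool_rot: [-0.002, 0.691, 0.723, -0.001]
contact_force: [0.4, -0.1, 0.1]
gripper_width: 0.65
grasp_force: 0.0
```

```bash
python3 - <<'E'
from h import *
print(manip.state()["tool_pos"])
for n in("scene","side","wrist"):
  c,f=snap(n,n+"16"); H=cv2.cvtColor(f,cv2.COLOR_BGR2HSV)
  m=cv2.inRange(H,np.array((0,0,95)),np.array((180,70,200))); u=proj(c,[case(.04,0)+(.105,)])[0].astype(int)
  N,l,s,ce=cv2.connectedComponentsWithStats(m); i=l[u[1],u[0]]; print(n,u,i,s[i] if i else 0, rect(c,np.argwhere(l==i)[:,::-1],.105) if i else "")
  cs,l=hsv(f,(0,180,90),(8,255,255),40)
  for i,q,ce in cs:
    r=rect(c,np.argwhere(l==i)[:,::-1],.024)
    if abs(r[0]-449)<60 and abs(r[1]+40)<60: print(" red",r)
  cs,l=hsv(f,(24,120,70),(34,255,255),8)
  for i,q,ce in cs:
    r=rect(c,np.argwhere(l==i)[:,::-1],.1)
    if abs(r[0]-611)<80 and (abs(r[1]-150)<30 or abs(r[1]+100)<30): print(" clip",ce.round(),q,r)
E
```

```text
[ 0.61364193 -0.04878167  0.34389788]
scene [296 210] 292 [ 241  168   90   76 3195] [612.2  22.3 245.3 155.  -87.5]
 red [ 4.476e+02 -1.720e+01  8.800e+01  1.280e+01  2.000e-01]
 red [449.6 -62.7  87.6  22.2   6.6]
 clip [314. 180.] [307 175  14  11  21] [603.7 150.2  55.6   4.    1.9]
 clip [257. 231.] [249 223  17  17  91] [ 619.4 -105.9   71.    14.4    2.6]
side [285 205] 85 [ 239  184   77   57 2077] [625.5  24.7 246.8 186.  -87.2]
 red [449.7 -63.6  88.8  31.6   5.6]
 clip [297. 235.] [289 228  16  14 116] [ 610.4 -109.6   73.6   29.1    2.5]
wrist [318 101] 1 [  204     0   156   216 30158] [613.   11.8 217.7 151.4 -87.5]
 red [445.  -18.1  81.9  13.5   4.5]
 red [451.4 -59.5  90.4  13.5   3.6]
 clip [283. 218.] [255 217  53   4 174] [ 618.  -102.3   58.8    3.5    2.6]
```

```bash
python3 -c "
from plant import job_done
print(job_done())"
```

```text
the job is handed in; nothing more can be done
None
```

I packed the case in the order asked and handed it in: both green packs, the divider, the white box and the round tub (no third pack or blue box was present), then the cover pressed home. It sits at its fully-home height and held firm at 27 N; I judged the clip snap from that, not from a close-up. The red-banded pack is where it was, and I moved nothing else on the bench.

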